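# Sort warped lids by rocking them on the slab

## Task

Some of the square bamboo lids drying on the step have warped, though from above they all look alike: rock them on the marble slab, pressing down near an edge, to find out which. Lay the warped lids flat in the yellow plate and the sound ones flat in a row in the white tray. Last, once every lid is sorted, push the row (even if it is a single lid) gently along the tray with the fingers until you feel it press against the red stop, and leave it there with no gaps; do not disturb the ramekins, mortar or shakers.

Things in the scene. Friction and masses are not known exactly. Their poses are not given: they have to be found in the camera images.
- lid_1_mid (a point): square bamboo lid, 80 x 80 x 12 mm, 130 g, with a raised bar on top (40 mm long, 16 wide, 26 high, upright sides) to pinch. Point: its centre half-way up, 19 mm above its underside, 7 mm above the square's top face. x along the bar, z up. May be absent. Sound and warped lids look the same from above
- lid_2_mid (a point): square bamboo lid, 80 x 80 x 12 mm, 130 g, with a raised bar on top (40 mm long, 16 wide, 26 high, upright sides) to pinch. Point: its centre half-way up, 19 mm above its underside, 7 mm above the square's top face. x along the bar, z up. May be absent. Sound and warped lids look the same from above
- lid_3_mid (a point): square bamboo lid, 80 x 80 x 12 mm, 130 g, with a raised bar on top (40 mm long, 16 wide, 26 high, upright sides) to pinch. Point: its centre half-way up, 19 mm above its underside, 7 mm above the square's top face. x along the bar, z up. May be absent. Sound and warped lids look the same from above
- lid_4_mid (a point): square bamboo lid, 80 x 80 x 12 mm, 130 g, with a raised bar on top (40 mm long, 16 wide, 26 high, upright sides) to pinch. Point: its centre half-way up, 19 mm above its underside, 7 mm above the square's top face. x along the bar, z up. May be absent. Sound and warped lids look the same from above
- lid_1: the same lid, origin under its centre. If warped, it is domed underneath: it stands level on a round belly 20 mm across in its middle, its edges 5 mm off the surface; 1 N down near an edge tips it by 0.1 to 0.16 rad (the pressed spot drops 3 to 4 mm), and it swings back level when let go. If sound, its underside is flat and nothing moves
- lid_2: the same lid, origin under its centre. If warped, it is domed underneath: it stands level on a round belly 20 mm across in its middle, its edges 5 mm off the surface; 1 N down near an edge tips it by 0.1 to 0.16 rad (the pressed spot drops 3 to 4 mm), and it swings back level when let go. If sound, its underside is flat and nothing moves
- lid_3: the same lid, origin under its centre. If warped, it is domed underneath: it stands level on a round belly 20 mm across in its middle, its edges 5 mm off the surface; 1 N down near an edge tips it by 0.1 to 0.16 rad (the pressed spot drops 3 to 4 mm), and it swings back level when let go. If sound, its underside is flat and nothing moves
- lid_4: the same lid, origin under its centre. If warped, it is domed underneath: it stands level on a round belly 20 mm across in its middle, its edges 5 mm off the surface; 1 N down near an edge tips it by 0.1 to 0.16 rad (the pressed spot drops 3 to 4 mm), and it swings back level when let go. If sound, its underside is flat and nothing moves
- slab_top (a point): marble slab, 160 x 160 x 16 mm, fixed and flat; point: centre of its top face
- slab: the same slab, origin at the centre of its underside
- plate_floor (a point): oblong yellow melamine plate for the warped lids, fixed: inside 220 mm along its own y and 92 mm wide, rim 6 mm above its floor. Point: centre, level with the floor (9 mm above the step). A groove 40 mm wide and 6 mm deep runs along the middle of the floor and takes the belly of a warped lid, which so lies 5 mm lower than a sound one. Room for two lids side by side along y
- tray_floor (a point): white plastic tray for the sound lids, fixed: a straight channel 340 mm long along its own y, 88 mm wide between walls 8 mm above its floor. Point: centre, level with the floor (9 mm above the step); the floor has the same 40 mm groove as the plate. Open at its -y end; a red stop stands across it near the +y end. Holds three lids in a row along y, turned by any quarter turn
- stop_face (a point): red stop block across the tray, fixed, 86 mm wide, 22 mm high, its axes parallel to the tray's; point: middle of the face that the row of lids comes up against, 10 mm above the tray floor; the row lies on its -y side
- stop: the same red stop block, origin at the foot of that face. Sliding one or two lids along the tray takes 1 to 4 N; at the stop the force rises at once, and 5 to 10 N is a good press
- ramekin_1: bystander: empty white ceramic ramekin, 74 mm across, 45 mm high, loose; origin under its centre
- ramekin_2: bystander: empty white ceramic ramekin, 74 mm across, 45 mm high, loose; origin under its centre
- mortar: bystander: black stone mortar with its pestle standing in it, 132 mm across, about 160 mm high; origin under its centre
- shaker_1: bystander: empty glass shaker, 44 mm across, 88 mm high, upright in a white spice rack; origin under its centre
- shaker_2: bystander: empty glass shaker, 44 mm across, 88 mm high, upright in a white spice rack; origin under its centre
- shaker_3: bystander: empty glass shaker, 44 mm across, 88 mm high, upright in a white spice rack; origin under its centre
Things that resemble listed ones, but are neither listed nor needed, are in the scene too. What is shaped like the lid_1 but green or purple is not meant.

How it is judged:
By the outcome, as a careful person would: the job done as asked, in the order asked, and still so for the second after the job is handed in, with the robot touching nothing.
Of lid_1, lid_2, lid_3, lid_4 only 3 to 4 are there at a start; the rules pass over those that are not, and their reading is None.
At some moment in a run one of lid_1, lid_2, lid_3, lid_4 may be knocked a few centimetres aside while the robot is not near it.
Once in a run the grip may slacken for a moment while it holds something.
It also fails if it takes over 210 s, if anything falls off the work surface, if the arm or the gripper's body presses on something with over 40 N, if the wrist force passes 120 N, or if a joint passes its speed limit or range.

## Robot

A 6-joint arm with a two-finger parallel gripper is mounted at the origin on the work surface. World frame = base frame: x ahead of the robot, y to its left, z up, the work surface at z = 0. Lengths are in m, angles in rad, forces in N, time in s.
With the tool pointing down it reaches from about 0.375 to 0.9 m from the base axis. Payload 3.1 kg.
Tool frame: the origin (TCP) lies midway between the tips of the shut fingers; the grasp point (between the pads) lies 19 mm behind it (manip.hold_point_z is the distance from the TCP to the grasp point, in m); x points along the fingers, y is the direction in which the jaws open and shut, and the axes are right-handed (so a half turn about x gives the same grasp; the last joint's range is limited). The gripper opens to 85 mm and grips with 20 to 120 N. Pads are 22 mm wide; open, the fingers measure 114 mm over their backs; the gripper's body (76 mm by 85 mm) begins 54 mm behind the grasp point. The pads swing forward as they close: fully open they stand 13 mm farther back than shut.
Start: joints at [1.036, 0.527, 1.433, -0, 1.181, -0.178], TCP at [0.218, 0.586, 0.231] pointing down, gripper open.
Joint ranges: [-3.08, 3.08], [-0.75, 2.2], [0.22, 2.44], [-1.43, 4.57], [0, 2.65], [-2.85, 2.85]. Speed limits (rad/s): [2.79, 2.79, 3.14, 3.14, 3.14, 3.14].

## Interface

Orientations are given as a unit quaternion [x, y, z, w].
In Python, from station import manip, snapshot gives the robot as it stands.
- The arm moves only by the tool play_rows, never from a script. Its argument "series" is a list of rows, each a list of 4 numbers: the shift along the tool's x, y, z in m, then the turn about the tool's x in degrees. In form: [[tx, ty, tz, spin], ...]. A call has 1 to 20 rows; each row is the pose to reach, as a shift and turn from the pose measured when the call began, along the tool's axes at that moment; what a row does not reach only later rows make up. A row lasts 1/10 s, in which the tool goes at most 50 mm and 8.59 degrees, less where a joint would pass 70% of its speed; a pose out of reach is approached as far as the arm can. A call with a gripper value outside its range is refused whole. "claw" is the opening in per cent of the stroke, from 0 (shut) to 100 (fully open), set as the call begins (left out, the last holds). The fingers move at their own pace and stop on an object; "force" is the grip in N (left out, the last holds). Time passes only in rows, so rows that repeat a pose let the fingers close. It gives the time, the measured TCP pose, the force and the opening at its end, in the units of the state.
- manip.sense(): the state, without advancing time (a new reading comes with each control period).
- snapshot(name): name is "side" or "top"; returns a dict with "image" (384x512x3 uint8, blue, green, red), "depth" (384x512 float32, m along the optical axis (not along the pixel's ray), 0 where there is no reading), "fov_y" (degrees; the focal length in pixels is half the picture's height over the tangent of half this angle, whatever the lens; pixels are square), "cx", "cy" (the principal point, pixels), "R" (3x3) and "t" (3): a world point X has camera coordinates R X + t. Camera axes: x right, y down, z forward; pixel columns grow to the right and rows downward; lengths in m; the calibration is good to about 2 mm. A picture is of the moment at which its call begins.
- manip.sign_off(): hands the job in, once; it reports no verdict.
The state is a dict: "t": time; "q": joint angles; "qd": joint speeds; "tau": joint torques, N m; "tcp_pos": TCP position; "tool_rot": TCP orientation; "force": force on the tool from outside, world axes, zero at the start; "ft_torque": the same for the moment, N m; "finger_gap": opening from 0.0 (shut) to 1.0 (fully open).
Only numpy, scipy, OpenCV 4.12 (cv2) and the standard library are available. Lean on these libraries where they do the work, as an engineer would, in place of code of your own. Each camera call takes 0.05 s, during which the arm holds its last target.

## Working session

There is one attempt and no reset: what is moved stays moved. The work goes in short steps, Python scripts to look and compute and a tool call to move; the robot and the scene stay as the last step left them, time stands still between calls to the robot, and variables do not carry over. Pictures are saved under pics/ and viewed, and the job is handed in when it is done.

Besides the shell and the picture viewer there is one more tool, called after "Request:" by a JSON object that holds its "method" and its "body", one argument or row to a line. play_rows: Moves the arm, as the interface text tells. Its arguments: {"type":"object","properties":{"series":{"type":"array","items":{"type":"array","items":{"type":"number"}}},"claw":{"type":"number"},"force":{"type":"number"}},"required":["series"]}

```bash
ls; mkdir -p pics
python3 - <<'E'
from station import manip, snapshot
import cv2,numpy as np
s=manip.sense();print({k:np.round(v,3) for k,v in s.items()}, manip.hold_point_z)
for n in("top","side"):
    d=snapshot(n);cv2.imwrite(f"pics/{n}0.png",cv2.resize(d["image"],None,fx=1.5,fy=1.5));print(n,d["fov_y"],d["cx"],d["cy"],d["R"],d["t"])
E
```

```text
pics
{'t': np.float64(0.0), 'q': array([ 1.037,  0.528,  1.434, -0.   ,  1.181, -0.178]), 'qd': array([ 0.001,  0.001, -0.001,  0.   , -0.001,  0.001]), 'tau': array([-0.0000e+00, -4.4235e+01, -1.7803e+01, -0.0000e+00,  8.0000e-03,
        0.0000e+00]), 'tcp_pos': array([0.217, 0.585, 0.23 ]), 'tool_rot': array([ 0.124,  0.696, -0.126,  0.696]), 'force': array([ 0.236, -0.11 ,  0.227]), 'ft_torque': array([-0.01 , -0.036,  0.003]), 'finger_gap': np.float64(1.0)} 0.0187
top 54.585550272768835 258.6738353458056 199.3112910602373 [[ 2.04420115e-02 -9.99790957e-01  4.08090809e-04]
 [-9.91093328e-01 -2.03178974e-02 -1.31610026e-01]
 [ 1.31590805e-01  2.28591759e-03 -9.91301485e-01]] [-0.01344601  0.59228254  1.18018784]
side 53.3870828291093 256.8878512269298 192.9089991539525 [[-0.93541833 -0.35344961 -0.00811937]
 [-0.20499018  0.56093971 -0.80207585]
 [ 0.28804788 -0.74861206 -0.59716698]] [0.53438187 0.16828122 1.13053264]
```

View pics/top0.png

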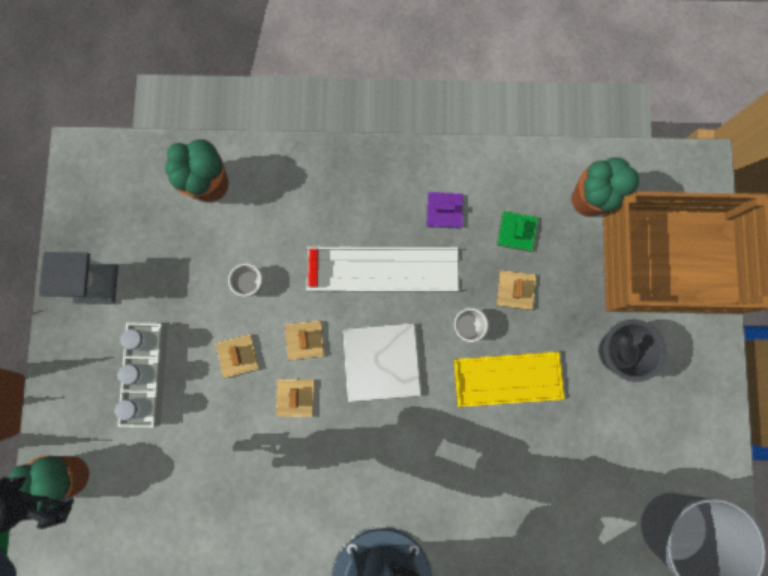

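View pics/side0.png

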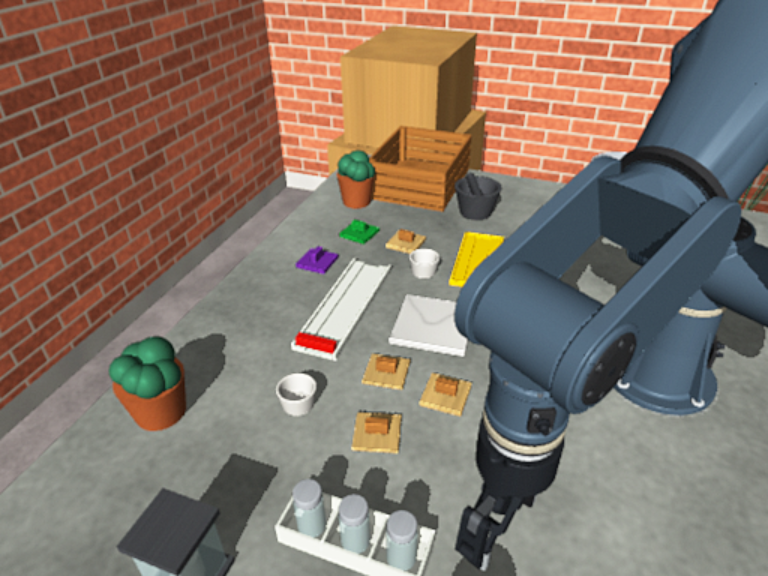

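```bash
cat > h.py <<'E'
from station import manip, snapshot
import cv2,numpy as np
from scipy.spatial.transform import Rotation as Ro
def ray(d,px,z):
    f=d["image"].shape[0]/2/np.tan(np.radians(d["fov_y"])/2)
    px=np.atleast_2d(px).astype(float)
    c=np.c_[(px[:,0]-d["cx"])/f,(px[:,1]-d["cy"])/f,np.ones(len(px))]
    w=c@d["R"]; o=-d["R"].T@d["t"]
    return o+w*((z-o[2])/w[:,2])[:,None]
def pix(d,X):
    f=d["image"].shape[0]/2/np.tan(np.radians(d["fov_y"])/2)
    c=d["R"]@np.array(X)+d["t"]; return f*c[0]/c[2]+d["cx"],f*c[1]/c[2]+d["cy"]
def cloud(d):
    f=d["image"].shape[0]/2/np.tan(np.radians(d["fov_y"])/2)
    v,u=np.mgrid[:384,:512]; D=d["depth"]
    c=np.stack([(u-d["cx"])/f*D,(v-d["cy"])/f*D,D],-1)
    return (c-d["t"])@d["R"]
def blobs(m,amin=60):
    cs,_=cv2.findContours(m.astype(np.uint8),cv2.RETR_EXTERNAL,cv2.CHAIN_APPROX_NONE)
    return [c for c in cs if cv2.contourArea(c)>amin]
def rect(d,c,z):
    p=ray(d,c.reshape(-1,2),z)[:,:2].astype(np.float32)
    r=cv2.minAreaRect((p*1000).astype(np.float32)); return np.array(r[0])/1000,np.array(r[1]),r[2]
def hsv(d): return cv2.cvtColor(d["image"],cv2.COLOR_BGR2HSV)
def cen(d,c,z):
    M=cv2.moments(c); return ray(d,[[M["m10"]/M["m00"],M["m01"]/M["m00"]]],z)[0]
def lids(d,z0=0):
    H=hsv(d);h,s,v=H[...,0],H[...,1],H[...,2]
    m=(h>8)&(h<24)&(s>75)&(v>80)
    out=[]
    P=cloud(d)
    for c in blobs(m,100):
        ctr,sz,a=rect(d,c,z0+.012)
        if max(sz)>120 or min(sz)<50: continue
        mm=np.zeros(m.shape,np.uint8);cv2.drawContours(mm,[c],-1,1,-1)
        bar=(mm>0)&(h<14)&(s>150)
        zz=P[...,2][mm>0]
        bb=blobs(bar,8)
        b=max(bb,key=cv2.contourArea) if bb else None
        out.append((ctr,sz,a,rect(d,b,z0+.03) if b is not None else None,np.percentile(zz,[20,50,97])))
    return out
E
python3 - <<'E'
from h import *
np.set_printoptions(precision=4,suppress=True)
d=snapshot("top");H=hsv(d)
for u,v in((345,193),(345,198),(203,226),(203,232),(158,236),(196,264)):
    print(u,v,H[v,u])
for l in lids(d): print(l)
h,s,v=[H[...,i] for i in range(3)]
y=(h>22)&(h<34)&(s>150)
for c in blobs(y,300): print("yel",rect(d,c,.015))
r=((h<6)|(h>174))&(s>180)
for c in blobs(r,40): print("red",rect(d,c,.031), rect(d,c,.009))
w=(s<30)&(v>170)
for c in blobs(w,200): print("wh",rect(d,c,.016),cv2.boundingRect(c))
P=cloud(d)
for n,(u,v) in dict(slab=(255,225),tray=(270,180),step=(200,290),plate=(340,253)).items(): print(n,P[v-2:v+3,u-2:u+3].reshape(-1,3).mean(0))
E
```

```text
345 193 [ 15 166 167]
345 198 [ 16 131 117]
203 226 [ 16 164 143]
203 232 [ 18 127 131]
158 236 [ 16 162  88]
196 264 [ 14 158 161]
(array([0.3752, 0.1979]), array([77.4403, 81.5472]), 1.1695921421051025, None, array([0.0098, 0.0122, 0.0388]))
(array([0.4638, 0.3298]), array([79.2535, 80.8138]), 16.04775047302246, None, array([0.0098, 0.0121, 0.0385]))
(array([0.5016, 0.1826]), array([78.8567, 79.9456]), 7.735163688659668, None, array([0.0099, 0.0121, 0.0382]))
(array([ 0.6239, -0.2868]), array([81.6802, 80.4049]), 83.57411193847656, None, array([0.0095, 0.0118, 0.0374]))
(array([ 0.8514, -0.4392]), array([107.2085,  57.7144]), 15.85040283203125, (array([ 0.8431, -0.4328]), array([95.0138, 49.6208]), 17.148012161254883), array([0.0346, 0.077 , 0.1068]))
yel (array([ 0.4255, -0.2677]), array([103.5121, 232.7345]), 5.231213569641113)
red (array([0.6616, 0.1664]), array([15.931 , 81.2492]), 88.47779846191406) (array([0.6658, 0.1694]), array([16.219 , 82.7181]), 88.477783203125)
wh (array([0.4566, 0.0127]), array([157.5138, 157.8526]), 5.949079513549805) (229, 216, 51, 52)
wh (array([0.4196, 0.5439]), array([ 82.6757, 225.6301]), 89.99909973144531) (77, 215, 30, 70)
wh (array([0.6341, 0.3223]), array([70.4925, 72.9384]), 47.413299560546875) (152, 175, 22, 23)
wh (array([0.6661, 0.0153]), array([ 99.1649, 336.7068]), 1.174811840057373) (204, 164, 101, 30)
slab [0.5095 0.0091 0.0159]
tray [ 0.6644 -0.0384  0.0019]
step [ 0.2939  0.1849 -0.0006]
plate [ 0.4234 -0.2742  0.0028]
```

Run:
```python
from h import *
d=snapshot("top");cv2.imwrite("pics/crop0.png",cv2.resize(d["image"][150:290,130:400],None,fx=2.9,fy=2.9,interpolation=cv2.INTER_CUBIC))
```

```text
(no output)
```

View pics/crop0.png

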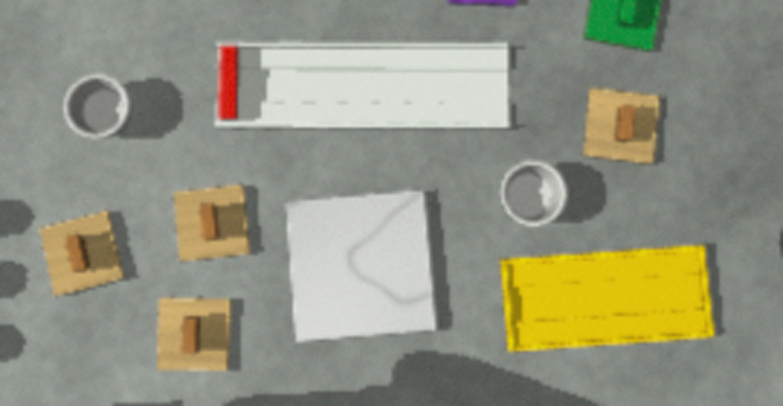

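```bash
cat >> h.py <<'E'
def longedges(d,m,z,yr):
    """fit the two long sides (along ~y): per column of the mask, first and last row"""
    P=[];Q=[]
    for u in range(512):
        r=np.where(m[:,u])[0]
        if len(r)>10: P.append((u,r[0]-.5));Q.append((u,r[-1]+.5))
    o=[]
    for A in(P,Q):
        W=ray(d,A,z)[:,:2]; W=W[(W[:,1]>yr[0])&(W[:,1]<yr[1])]
        l=cv2.fitLine(W.astype(np.float32),cv2.DIST_HUBER,0,.001,.001).ravel()
        if l[1]<0:l[:2]*=-1
        o.append((np.degrees(np.arctan2(-l[0],l[1])),l[2:]+l[:2]*((sum(yr)/2-l[3])/l[1])))
    return o
def barpca(d,ctr,zlo):
    P=cloud(d).reshape(-1,3);k=(np.hypot(P[:,0]-ctr[0],P[:,1]-ctr[1])<.04)&(P[:,2]>zlo)
    q=P[k][:,:2];r=cv2.minAreaRect((q*1000).astype(np.float32));e,V=np.linalg.eigh(np.cov(q.T))
    return k.sum(),q.mean(0),np.degrees(np.arctan2(V[1,1],V[0,1])),P[k][:,2].mean(),r
def state():
    s=manip.sense();R=Ro.from_quat(s["tool_rot"]).as_matrix();return s,R
E
python3 - <<'E'
from h import *
np.set_printoptions(precision=4,suppress=True)
d=snapshot("top");H=hsv(d);h,s,v=[H[...,i] for i in range(3)]
for l in lids(d)[:4]: print(l[:3],barpca(d,l[0],.03)[:4])
w=((s<40)&(v>150)).astype(np.uint8); w[:160]=0;w[198:]=0;w[:,:200]=0;w[:,310:]=0
print(longedges(d,w,.017,(-.13,.16)))
y=((h>22)&(h<34)&(s>120)).astype(np.uint8)
print(longedges(d,y,.015,(-.36,-.18)))
k=((h<6)|(h>174))&(s>180);P=cloud(d)[k];print("red top",np.round(P[:,2].max(),3)); t=P[P[:,2]>.027];print(len(t),t.min(0),t.max(0),t.mean(0))
P=cloud(d)[w>0]
b=P[(P[:,2]>.005)];print('tray y',np.percentile(b[:,1],[0.5,99.5]))
k=(y>0);P=cloud(d)[k];print('plate y',np.percentile(P[:,1],[.3,99.7]))
st,R=state();print(R)
d2=snapshot("side");cv2.imwrite("pics/side1.png",cv2.resize(d2["image"][140:320,180:350],None,fx=3.3,fy=3.3,interpolation=cv2.INTER_CUBIC))
for l in lids(d2): print('side',l[:3],barpca(d2,l[0],.03)[:4])
E
```

```text
(array([0.3752, 0.1979]), array([77.4403, 81.5472]), 1.1695921421051025) (np.int64(65), array([0.3761, 0.1985]), np.float64(-177.34404318097717), np.float64(0.03700716920549877))
(array([0.4637, 0.3297]), array([79.1892, 80.348 ]), 16.152498245239258) (np.int64(69), array([0.463, 0.33 ]), np.float64(-163.67157195964265), np.float64(0.037190875593536496))
(array([0.5016, 0.1826]), array([78.8567, 79.9456]), 7.735163688659668) (np.int64(63), array([0.5   , 0.1835]), np.float64(-172.31844000557822), np.float64(0.03617671414439644))
(array([ 0.6239, -0.2868]), array([81.6802, 80.4049]), 83.57411193847656) (np.int64(64), array([ 0.6237, -0.2861]), np.float64(171.39610184354518), np.float64(0.037047955971767944))
[(np.float32(1.176757), array([0.7172, 0.015 ], dtype=float32)), (np.float32(1.1748037), array([0.6146, 0.015 ], dtype=float32))]
[(np.float32(5.304527), array([ 0.4781, -0.27  ], dtype=float32)), (np.float32(5.3294573), array([ 0.3733, -0.27  ], dtype=float32))]
red top 0.036
104 [0.621  0.1595 0.027 ] [0.7025 0.1749 0.0362] [0.6619 0.1671 0.0306]
tray y [-0.1533  0.183 ]
plate y [-0.3899 -0.1494]
[[-0.0006  0.3484  0.9374]
 [-0.001   0.9374 -0.3484]
 [-1.     -0.0011 -0.0002]]
side (array([0.4625, 0.3311]), array([81.5304, 85.9778]), 15.723790168762207) (np.int64(111), array([0.4634, 0.333 ]), np.float64(-164.7699704007284), np.float64(0.038210244979416816))
side (array([0.3744, 0.2022]), array([81.2015, 90.0921]), 0.3707962930202484) (np.int64(94), array([0.3755, 0.2014]), np.float64(-177.82325933663296), np.float64(0.038196411268685976))
side (array([0.5002, 0.1844]), array([81.2089, 86.5198]), 7.734413146972656) (np.int64(82), array([0.5014, 0.1865]), np.float64(-172.2573853482135), np.float64(0.038179734072952456))
side (array([ 0.6212, -0.2857]), array([105.3688,  84.3398]), 82.49825286865234) (np.int64(48), array([ 0.6217, -0.2827]), np.float64(172.31044297906922), np.float64(0.03809508049889574))
```

```bash
cat >> h.py <<'E'
def plan(*tg):
    """tg: (x,y,z,yaw_deg) of tool z dir; prints rows in current tool frame"""
    s,R=state();p=s["tcp_pos"];th=np.degrees(np.arctan2(R[1,2],R[0,2]))
    print("t",round(float(s["t"]),2),"tcp",np.round(p,4),"th",round(th,2),"F",np.round(s["force"],2),"gap",round(float(s["finger_gap"]),3),"q6",np.round(s["q"][[0,5]],2))
    for x,y,z,a in tg:
        print(np.round(R.T@(np.array([x,y,z])-p),4),"spin",round((th-a+180)%360-180,2),"dist",round(float(np.linalg.norm([x,y,z]-p)),3))
E
python3 - <<'E'
from h import *
plan((.5012,.1838,.12,7.8),(.5012,.1838,.04,7.8))
E
```

```text
t 0.3 tcp [0.2176 0.5857 0.231 ] th -20.39 F [ 1.04 -0.22  0.59] gap 1.002 q6 [ 1.04 -0.18]
[ 0.1111 -0.2778  0.4059] spin -28.19 dist 0.504
[ 0.1911 -0.2777  0.4059] spin -28.19 dist 0.528
```

Request:
{"method": "play_rows", "body": {
  "series": [
    [0, -0.139, 0.203, -14],
    [0, -0.139, 0.203, -14],
    [0, -0.139, 0.203, -14],
    [0, -0.139, 0.203, -14],
    [0.111, -0.278, 0.406, -28.2],
    [0.111, -0.278, 0.406, -28.2],
    [0.111, -0.278, 0.406, -28.2],
    [0.111, -0.278, 0.406, -28.2],
    [0.111, -0.278, 0.406, -28.2],
    [0.111, -0.278, 0.406, -28.2],
    [0.111, -0.278, 0.406, -28.2],
    [0.111, -0.278, 0.406, -28.2],
    [0.111, -0.278, 0.406, -28.2],
    [0.111, -0.278, 0.406, -28.2]
  ],
  "claw": 40,
  "force": 50
}}

```text
t: 1.7
tcp_pos: [0.5004, 0.1848, 0.1206]
tool_rot: [-0.049, 0.706, 0.049, 0.705]
force: [0.1, -0.4, -0.7]
finger_gap: 0.398
```

Run:
```python
from h import *
plan((.5012,.1838,.014,7.8))
d=snapshot("side");cv2.imwrite("pics/side2.png",d["image"])
print(barpca(d,(.5012,.1838),.03)[:2])
```

```text
t 1.7 tcp [0.5004 0.1848 0.1206] th 7.91 F [ 0.13 -0.4  -0.72] gap 0.398 q6 [ 0.14 -1.56]
[ 0.1066 -0.0011  0.0007] spin 0.11 dist 0.107
(np.int64(1649), array([0.49256271, 0.20457593]))
```

View pics/side2.png

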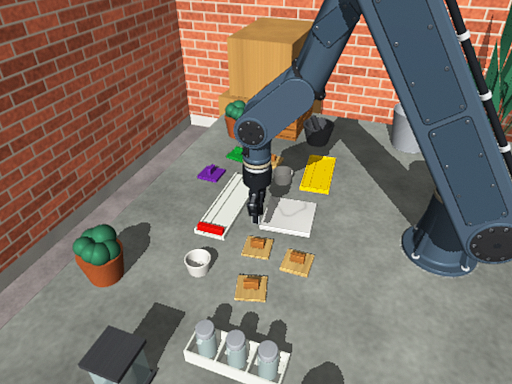

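Request:
{"method": "play_rows", "body": {
  "series": [
    [0.04, -0.001, 0.001, 0],
    [0.08, -0.001, 0.001, 0],
    [0.1, -0.001, 0.001, 0],
    [0.1065, -0.001, 0.001, 0],
    [0.1065, -0.001, 0.001, 0],
    [0.1065, -0.001, 0.001, 0]
  ]
}}

```text
t: 2.35
tcp_pos: [0.5022, 0.1849, 0.0154]
tool_rot: [-0.049, 0.705, 0.049, 0.706]
force: [0.2, 0.2, -0.3]
finger_gap: 0.399
```

Request:
{"method": "play_rows", "body": {
  "series": [
    [0, 0, 0, 0],
    [0, 0, 0, 0],
    [0, 0, 0, 0],
    [0, 0, 0, 0],
    [0, 0, 0, 0],
    [0, 0, 0, 0]
  ],
  "claw": 0
}}

```text
t: 2.95
tcp_pos: [0.5033, 0.1853, 0.017]
tool_rot: [-0.049, 0.704, 0.049, 0.707]
force: [-0.5, 1.5, 7.0]
finger_gap: 0.172
```

Run:
```python
from h import *
plan()
d=snapshot("top")
for l in lids(d): print(l[:3])
```

```text
t 2.95 tcp [0.5033 0.1853 0.017 ] th 7.98 F [-0.53  1.47  6.99] gap 0.172 q6 [ 0.14 -1.57]
(array([0.37545358, 0.18572273]), array([55.59838486, 79.52812195]), 88.55322265625)
(array([ 0.62330304, -0.28675244]), array([81.68023682, 81.54393768]), 83.57411193847656)
(array([ 0.85071594, -0.44005652]), array([107.28799438,  59.90606689]), 17.67399024963379)
```

Run:
```python
from h import *
plan((.5033,.1853,.08,8),(.458,.013,.08,5),(.458,.013,.036,5),)
```

```text
t 3.0 tcp [0.5033 0.1853 0.017 ] th 7.98 F [-0.25  1.99  7.17] gap 0.174 q6 [ 0.14 -1.57]
[-0.063   0.      0.0004] spin -0.02 dist 0.063
[-0.0634 -0.1643 -0.0684] spin 2.98 dist 0.189
[-0.0194 -0.1643 -0.0687] spin 2.98 dist 0.179
```

Request:
{"method": "play_rows", "body": {
  "series": [
    [-0.02, 0, 0, 0],
    [-0.045, 0, 0, 0],
    [-0.063, 0, 0, 0],
    [-0.063, -0.03, -0.012, 1],
    [-0.063, -0.06, -0.025, 2],
    [-0.063, -0.095, -0.039, 3],
    [-0.063, -0.13, -0.054, 3],
    [-0.063, -0.155, -0.065, 3],
    [-0.063, -0.164, -0.0685, 3],
    [-0.063, -0.164, -0.0685, 3],
    [-0.063, -0.164, -0.0685, 3]
  ]
}}

```text
t: 4.1
tcp_pos: [0.4583, 0.0137, 0.0798]
tool_rot: [-0.03, 0.704, 0.031, 0.709]
force: [-0.3, 0.5, -1.5]
finger_gap: 0.176
```

Run:
```python
from h import *
plan((.458,.013,.034,5),)
d=snapshot("side");cv2.imwrite("pics/side3.png",cv2.resize(d["image"][120:320,180:400],None,fx=2.5,fy=2.5))
```

```text
t 4.1 tcp [0.4583 0.0137 0.0798] th 4.96 F [-0.33  0.45 -1.47] gap 0.176 q6 [-0.22 -1.88]
[ 0.0458 -0.0007 -0.0007] spin -0.04 dist 0.046
```

View pics/side3.png

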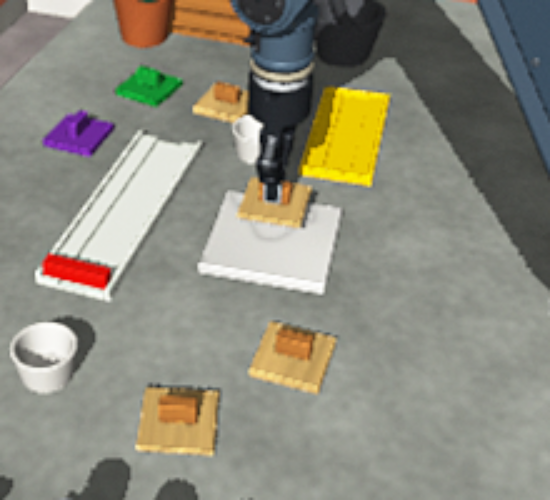

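Request:
{"method": "play_rows", "body": {
  "series": [
    [0.02, 0, 0, 0],
    [0.035, 0, 0, 0],
    [0.042, 0, 0, 0],
    [0.045, 0, 0, 0],
    [0.046, 0, 0, 0],
    [0.046, 0, 0, 0]
  ]
}}

```text
t: 4.75
tcp_pos: [0.4589, 0.0143, 0.034]
tool_rot: [-0.031, 0.704, 0.031, 0.709]
force: [-0.8, -1.2, -1.4]
finger_gap: 0.181
```

Request:
{"method": "play_rows", "body": {
  "series": [
    [0.001, 0, 0, 0],
    [0.002, 0, 0, 0],
    [0.002, 0, 0, 0]
  ]
}}

```text
t: 5.05
tcp_pos: [0.4594, 0.0143, 0.033]
tool_rot: [-0.031, 0.703, 0.031, 0.709]
force: [-0.8, 0.9, 5.9]
finger_gap: 0.171
```

Request:
{"method": "play_rows", "body": {
  "series": [
    [0, 0, 0, 0],
    [0, 0, 0, 0],
    [0, 0, 0, 0],
    [-0.03, 0, 0, 0],
    [-0.05, 0, 0, 0],
    [-0.05, 0, 0, 0]
  ],
  "claw": 40
}}

```text
t: 5.65
tcp_pos: [0.4604, 0.014, 0.0848]
tool_rot: [-0.031, 0.702, 0.031, 0.711]
force: [-0.5, -0.8, 0.6]
finger_gap: 0.399
```

Request:
{"method": "play_rows", "body": {
  "series": [
    [0, 0.02, 0, 0],
    [0, 0.036, 0, 0],
    [0, 0.036, 0, 0],
    [0.02, 0.036, 0, 0],
    [0.036, 0.036, 0, 0],
    [0.044, 0.036, 0, 0],
    [0.046, 0.036, 0, 0],
    [0.046, 0.036, 0, 0],
    [0.046, 0.036, 0, 0]
  ],
  "claw": 0
}}

```text
t: 6.55
tcp_pos: [0.4581, 0.0496, 0.039]
tool_rot: [-0.031, 0.702, 0.031, 0.711]
force: [-0.4, 1.1, -0.0]
finger_gap: -0.004
```

Run:
```python
from h import *
plan()
d=snapshot("side");cv2.imwrite("pics/side4.png",cv2.resize(d["image"][150:270,240:360],None,fx=4.5,fy=4.5))
```

```text
t 6.55 tcp [0.4581 0.0496 0.039 ] th 5.03 F [-0.43  1.15 -0.03] gap -0.004 q6 [-0.14 -1.8 ]
```

View pics/side4.png

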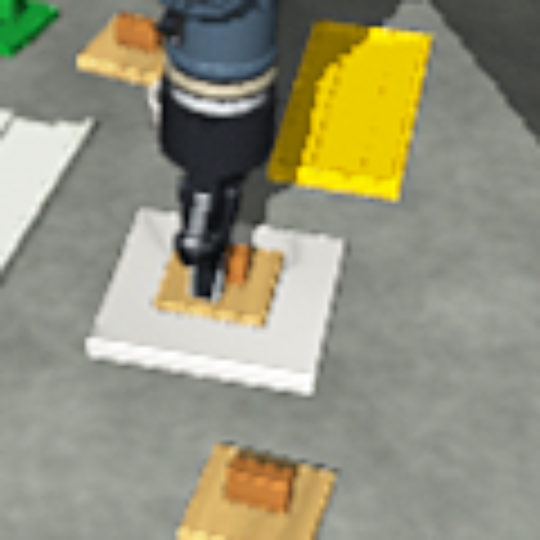

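Request:
{"method": "play_rows", "body": {
  "series": [
    [0.003, 0, 0, 0],
    [0.006, 0, 0, 0],
    [0.008, 0, 0, 0],
    [0.008, 0, 0, 0]
  ]
}}

```text
t: 7.0
tcp_pos: [0.4581, 0.0497, 0.0309]
tool_rot: [-0.031, 0.702, 0.031, 0.711]
force: [-0.6, -0.5, 0.7]
finger_gap: 0.002
```

Request:
{"method": "play_rows", "body": {
  "series": [
    [0.001, 0, 0, 0],
    [0.002, 0, 0, 0],
    [0.002, 0, 0, 0]
  ]
}}

```text
t: 7.3
tcp_pos: [0.4581, 0.0497, 0.0288]
tool_rot: [-0.031, 0.702, 0.031, 0.711]
force: [0.2, -0.1, 0.2]
finger_gap: -0.001
```

Request:
{"method": "play_rows", "body": {
  "series": [
    [0.001, 0, 0, 0],
    [0.002, 0, 0, 0],
    [0.002, 0, 0, 0]
  ]
}}

```text
t: 7.6
tcp_pos: [0.4581, 0.0497, 0.0268]
tool_rot: [-0.031, 0.702, 0.031, 0.711]
force: [-1.0, 0.7, 0.5]
finger_gap: -0.001
```

Request:
{"method": "play_rows", "body": {
  "series": [
    [0.001, 0, 0, 0],
    [0.0015, 0, 0, 0],
    [0.0015, 0, 0, 0]
  ]
}}

```text
t: 7.9
tcp_pos: [0.4581, 0.0498, 0.0252]
tool_rot: [-0.031, 0.702, 0.031, 0.711]
force: [0.0, 1.2, 0.3]
finger_gap: 0.005
```

Run:
```python
from h import *
plan()
d=snapshot("side");cv2.imwrite("pics/side5.png",cv2.resize(d["image"][150:270,240:360],None,fx=4.5,fy=4.5))
print(np.mean([manip.sense()["force"]],0))
```

```text
t 7.9 tcp [0.4581 0.0498 0.0252] th 5.04 F [0.03 1.16 0.26] gap 0.005 q6 [-0.14 -1.8 ]
[-0.10279174 -0.1621254  -0.06051212]
```

View pics/side5.png

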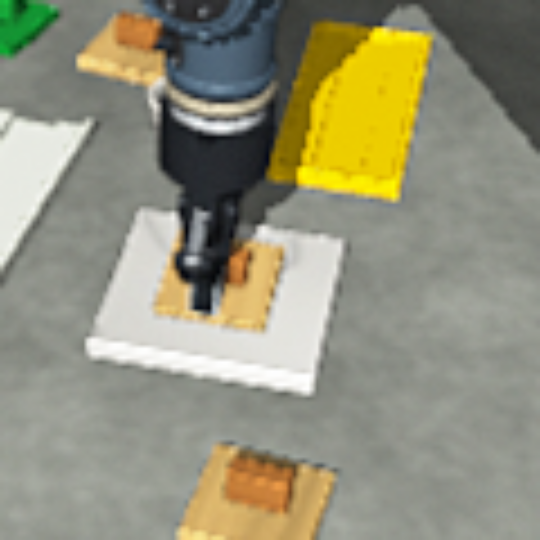

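```bash
cat >> h.py <<'E'
def lidplane(d,ctr,z0,rad=.045):
    H=hsv(d);h,s,v=[H[...,i] for i in range(3)];m=(h>8)&(h<24)&(s>75)&(v>80)
    P=cloud(d);k=m&(np.hypot(P[...,0]-ctr[0],P[...,1]-ctr[1])<rad)&(abs(P[...,2]-z0-.012)<.008)
    k=cv2.erode(k.astype(np.uint8),np.ones((2,2)))>0
    q=P[k];A=np.c_[q[:,:2]-ctr,np.ones(len(q))]
    c=np.linalg.lstsq(A,q[:,2],rcond=None)[0];r=q[:,2]-A@c;k2=abs(r)<2*r.std()
    c=np.linalg.lstsq(A[k2],q[k2,2],rcond=None)[0];return len(q),np.round(c,4)
E
python3 - <<'E'
from h import *
d=snapshot("side");print(lidplane(d,(.459,.0143),.016))
print(lidplane(d,(.375,.2),0))
d=snapshot("top");print(lidplane(d,(.459,.0143),.016))
E
```

```text
(122, array([ 0.0163, -0.1304,  0.0316]))
(336, array([-0.0051, -0.0105,  0.0143]))
(17, array([-0.0441,  0.2137,  0.0405]))
```

Request:
{"method": "play_rows", "body": {
  "series": [
    [-0.015, 0, 0, 0],
    [-0.035, 0, 0, 0],
    [-0.05, 0, 0, 0],
    [-0.055, 0, 0, 0],
    [-0.055, 0, 0, 0]
  ]
}}

```text
t: 8.55
tcp_pos: [0.4578, 0.0497, 0.0808]
tool_rot: [-0.032, 0.701, 0.031, 0.712]
force: [-0.3, 0.2, 0.6]
finger_gap: 0.002
```

Run:
```python
from h import *
d=snapshot("side");print(lidplane(d,(.459,.0143),.016))
print(barpca(d,(.459,.014),.046)[:4])
plan((.4595,.014,.055,5),(.4595,.014,.0355,5))
```

```text
(205, array([ 0.0063, -0.0066,  0.0308]))
(np.int64(78), array([0.44926005, 0.02708252]), np.float64(130.50689054371307), np.float64(0.09967566558657226))
t 8.6 tcp [0.4574 0.0497 0.0802] th 5.04 F [ 0.56  0.32 -0.97] gap -0.003 q6 [-0.14 -1.8 ]
[ 0.0253 -0.0357 -0.0014] spin 0.04 dist 0.044
[ 0.0448 -0.0357 -0.0016] spin 0.04 dist 0.057
```

Request:
{"method": "play_rows", "body": {
  "series": [
    [0, -0.018, -0.001, 0],
    [0, -0.036, -0.0015, 0],
    [0, -0.036, -0.0015, 0],
    [0.02, -0.036, -0.0015, 0],
    [0.035, -0.036, -0.0015, 0],
    [0.043, -0.036, -0.0015, 0],
    [0.045, -0.036, -0.0015, 0],
    [0.045, -0.036, -0.0015, 0],
    [0.045, -0.036, -0.0015, 0]
  ],
  "claw": 40
}}

```text
t: 9.5
tcp_pos: [0.4599, 0.0138, 0.0355]
tool_rot: [-0.032, 0.702, 0.031, 0.711]
force: [-0.7, 0.0, -0.6]
finger_gap: 0.398
```

Run:
```python
from h import *
plan((.4595,.014,.085,5),(.4303,-.3215,.085,5.3),(.4303,-.3215,.05,5.3))
d=snapshot("top")
P=cloud(d);H=hsv(d);m=(P[...,2]>.04)&(P[...,2]<.05)&(H[...,1]<40)
for c in blobs(m,30): print(cen(d,c,.045),cv2.contourArea(c))
```

```text
t 9.5 tcp [0.4599 0.0138 0.0355] th 5.05 F [-0.71  0.02 -0.62] gap 0.398 q6 [-0.22 -1.88]
[-0.0495  0.0001  0.0003] spin 0.05 dist 0.049
[-0.0497 -0.3315 -0.0583] spin -0.25 dist 0.34
[-0.0147 -0.3315 -0.0588] spin -0.25 dist 0.337
[ 0.09816213 -0.67688899  0.045     ] 60.0
[ 0.53961854 -0.17969162  0.045     ] 363.5
[0.63407045 0.31561927 0.045     ] 44.0
```

Request:
{"method": "play_rows", "body": {
  "series": [
    [0, 0, 0, 0],
    [0, 0, 0, 0],
    [0, 0, 0, 0],
    [0, 0, 0, 0],
    [-0.02, 0, 0, 0],
    [-0.045, 0, 0, 0],
    [-0.05, -0.02, -0.004, 0],
    [-0.05, -0.055, -0.01, 0],
    [-0.05, -0.095, -0.017, 0],
    [-0.05, -0.135, -0.024, 0],
    [-0.05, -0.175, -0.031, 0],
    [-0.05, -0.215, -0.038, 0],
    [-0.05, -0.255, -0.045, 0],
    [-0.05, -0.29, -0.051, 0],
    [-0.05, -0.315, -0.056, 0],
    [-0.05, -0.328, -0.058, 0],
    [-0.05, -0.3315, -0.0585, 0],
    [-0.05, -0.3315, -0.0585, 0],
    [-0.05, -0.3315, -0.0585, 0]
  ],
  "claw": 0
}}

```text
t: 11.45
tcp_pos: [0.4298, -0.3197, 0.0853]
tool_rot: [-0.031, 0.702, 0.032, 0.711]
force: [-0.0, 1.7, -1.8]
finger_gap: 0.175
```

Run:
```python
from h import *
plan((.4303,-.3215,.027,5.3))
d=snapshot("side");cv2.imwrite("pics/side6.png",cv2.resize(d["image"][100:250,240:400],None,fx=4,fy=4))
d=snapshot("top");cv2.imwrite("pics/top6.png",cv2.resize(d["image"][150:290,200:400],None,fx=4,fy=4))
for l in lids(d,.065): print(l[:3])
```

```text
t 11.45 tcp [ 0.4298 -0.3197  0.0853] th 5.12 F [-0.    1.67 -1.84] gap 0.175 q6 [-0.85 -2.53]
[ 0.0583 -0.0019 -0.0005] spin -0.18 dist 0.058
(array([0.37814279, 0.1872691 ]), array([73.3674469 , 77.17744446]), 1.1695832014083862)
(array([0.46195163, 0.31211377]), array([74.76647186, 76.12217712]), 16.152494430541992)
(array([ 0.61375873, -0.27210382]), array([77.69981384, 76.17638397]), 83.57215118408203)
(array([ 0.82825464, -0.41726773]), array([102.56537628,  56.75531387]), 17.67393684387207)
```

View pics/side6.png

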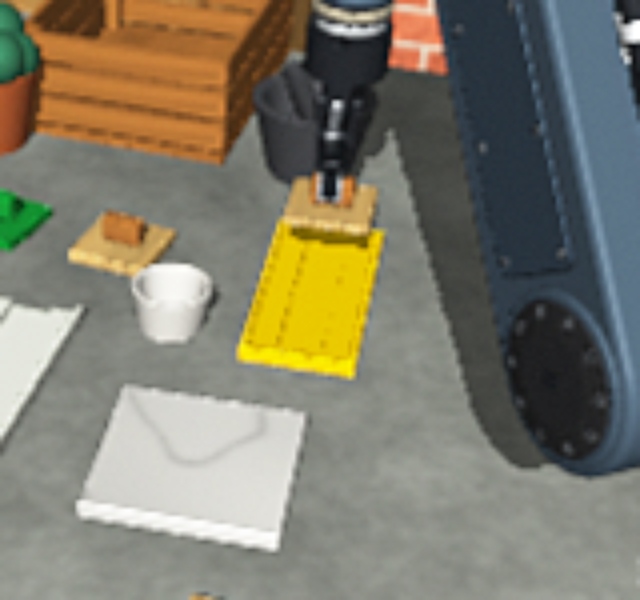

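View pics/top6.png

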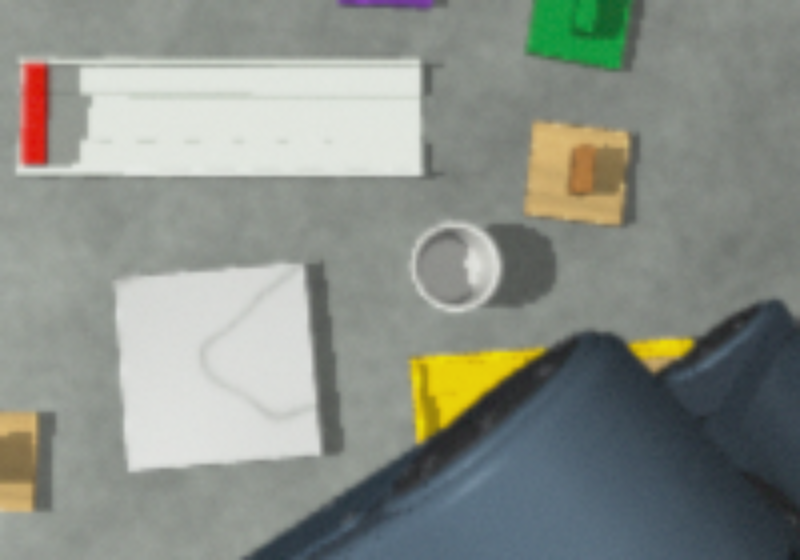

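Request:
{"method": "play_rows", "body": {
  "series": [
    [0.025, -0.002, -0.0005, 0],
    [0.045, -0.002, -0.0005, 0],
    [0.055, -0.002, -0.0005, 0],
    [0.059, -0.002, -0.0005, 0],
    [0.059, -0.002, -0.0005, 0],
    [0.059, -0.002, -0.0005, 0]
  ]
}}

```text
t: 12.15
tcp_pos: [0.431, -0.322, 0.027]
tool_rot: [-0.032, 0.701, 0.032, 0.711]
force: [-0.4, 0.2, -1.1]
finger_gap: 0.171
```

Request:
{"method": "play_rows", "body": {
  "series": [
    [0.001, 0, 0, 0],
    [0.002, 0, 0, 0],
    [0.002, 0, 0, 0]
  ]
}}

```text
t: 12.45
tcp_pos: [0.4311, -0.3222, 0.0253]
tool_rot: [-0.032, 0.701, 0.031, 0.712]
force: [-0.7, -1.1, -1.6]
finger_gap: 0.172
```

Request:
{"method": "play_rows", "body": {
  "series": [
    [0.001, 0, 0, 0],
    [0.0015, 0, 0, 0],
    [0.0015, 0, 0, 0]
  ]
}}

```text
t: 12.75
tcp_pos: [0.4312, -0.3223, 0.0245]
tool_rot: [-0.032, 0.701, 0.031, 0.712]
force: [-0.9, 1.5, 5.1]
finger_gap: 0.177
```

Request:
{"method": "play_rows", "body": {
  "series": [
    [0, 0, 0, 0],
    [0, 0, 0, 0],
    [0, 0, 0, 0],
    [-0.03, 0, 0, 0],
    [-0.06, 0, 0, 0],
    [-0.07, 0, 0, 0],
    [-0.07, 0, 0, 0]
  ],
  "claw": 40
}}

```text
t: 13.45
tcp_pos: [0.4309, -0.323, 0.0957]
tool_rot: [-0.033, 0.7, 0.03, 0.712]
force: [-0.4, -0.2, -0.3]
finger_gap: 0.398
```

Run:
```python
from h import *
plan((.623,-.2855,.09,-7.5),(.623,-.2855,.0195,-7.5))
d=snapshot("side");cv2.imwrite("pics/side7.png",cv2.resize(d["image"][100:250,240:400],None,fx=4,fy=4))
print(lidplane(d,(.431,-.322),.004))
```

```text
t 13.45 tcp [ 0.4309 -0.323   0.0957] th 5.17 F [-0.44 -0.24 -0.26] gap 0.398 q6 [-0.86 -2.53]
[0.0089 0.0201 0.1946] spin 12.67 dist 0.196
[0.0794 0.0205 0.1934] spin 12.67 dist 0.21
(123, array([ 0.0007, -0.0106,  0.0191]))
```

View pics/side7.png

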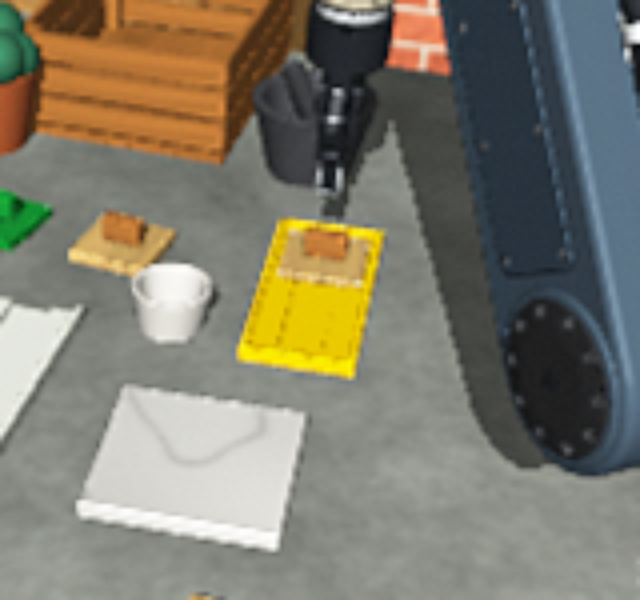

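Request:
{"method": "play_rows", "body": {
  "series": [
    [0.002, 0.005, 0.045, 6],
    [0.004, 0.01, 0.09, 12],
    [0.008, 0.015, 0.14, 12.7],
    [0.009, 0.02, 0.18, 12.7],
    [0.009, 0.02, 0.194, 12.7],
    [0.009, 0.02, 0.194, 12.7],
    [0.035, 0.02, 0.194, 12.7],
    [0.06, 0.02, 0.1935, 12.7],
    [0.074, 0.02, 0.1935, 12.7],
    [0.0795, 0.02, 0.1935, 12.7],
    [0.0795, 0.02, 0.1935, 12.7],
    [0.0795, 0.02, 0.1935, 12.7]
  ]
}}

```text
t: 14.7
tcp_pos: [0.6226, -0.2857, 0.0187]
tool_rot: [0.046, 0.7, -0.047, 0.711]
force: [0.5, 0.3, -0.5]
finger_gap: 0.399
```

Run:
```python
from h import *
plan((.623,-.2855,.085,-7.5),(.458,.013,.085,3),(.458,.013,.0355,3))
d=snapshot("side");cv2.imwrite("pics/side8.png",cv2.resize(d["image"][100:250,220:380],None,fx=4,fy=4))
for l in lids(snapshot("top"),0): print(l[:3])
```

```text
t 14.7 tcp [ 0.6226 -0.2857  0.0187] th -7.56 F [ 0.52  0.33 -0.47] gap 0.399 q6 [-0.6  -2.04]
[-0.0663  0.0002  0.0015] spin -0.06 dist 0.066
[-0.0698  0.2744 -0.2013] spin -10.56 dist 0.347
[-0.0203  0.2744 -0.2022] spin -10.56 dist 0.341
(array([0.37515399, 0.19789313]), array([77.44034576, 81.4618988 ]), 1.1695921421051025)
(array([0.46388351, 0.32964539]), array([79.00188446, 80.51782227]), 16.11208724975586)
(array([ 0.84979071, -0.44035138]), array([109.23029327,  59.90606689]), 17.673992156982422)
```

View pics/side8.png

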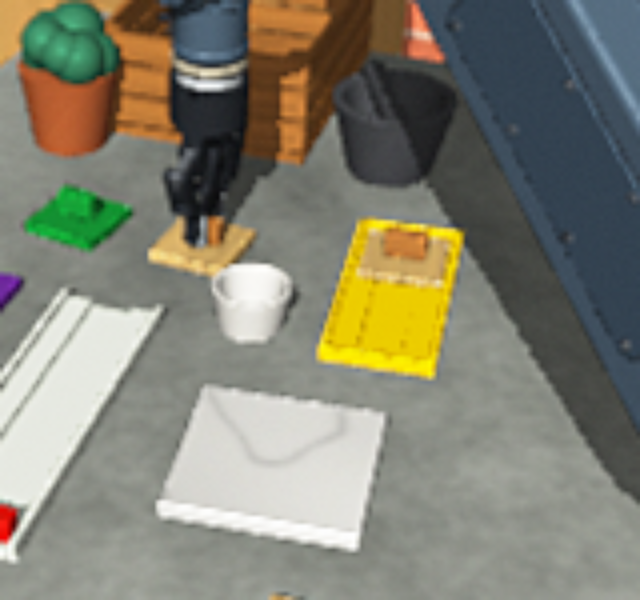

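Request:
{"method": "play_rows", "body": {
  "series": [
    [0, 0, 0, 0],
    [0, 0, 0, 0],
    [0, 0, 0, 0],
    [0, 0, 0, 0],
    [-0.025, 0, 0, 0],
    [-0.055, 0, 0, 0],
    [-0.068, 0.03, -0.001, 0],
    [-0.068, 0.07, -0.003, 0],
    [-0.068, 0.11, -0.004, 0],
    [-0.068, 0.15, -0.006, 0],
    [-0.068, 0.185, -0.01, 0],
    [-0.068, 0.21, -0.04, -2],
    [-0.068, 0.228, -0.08, -4],
    [-0.069, 0.245, -0.12, -6],
    [-0.069, 0.26, -0.155, -8],
    [-0.07, 0.27, -0.185, -10],
    [-0.07, 0.2745, -0.2, -10.5],
    [-0.07, 0.2745, -0.2015, -10.5],
    [-0.07, 0.2745, -0.2015, -10.5],
    [-0.07, 0.2745, -0.2015, -10.5]
  ],
  "claw": 0
}}

```text
t: 16.8
tcp_pos: [0.4603, 0.0123, 0.0856]
tool_rot: [-0.02, 0.7, 0.016, 0.714]
force: [-0.4, -0.4, -0.9]
finger_gap: 0.172
```

Run:
```python
from h import *
plan((.458,.013,.0345,3))
d=snapshot("side");cv2.imwrite("pics/side9.png",cv2.resize(d["image"][100:250,220:380],None,fx=4,fy=4))
```

```text
t 16.8 tcp [0.4603 0.0123 0.0856] th 2.92 F [-0.44 -0.45 -0.91] gap 0.172 q6 [-0.22 -1.84]
[ 0.0511  0.0011 -0.0033] spin -0.08 dist 0.051
```

View pics/side9.png

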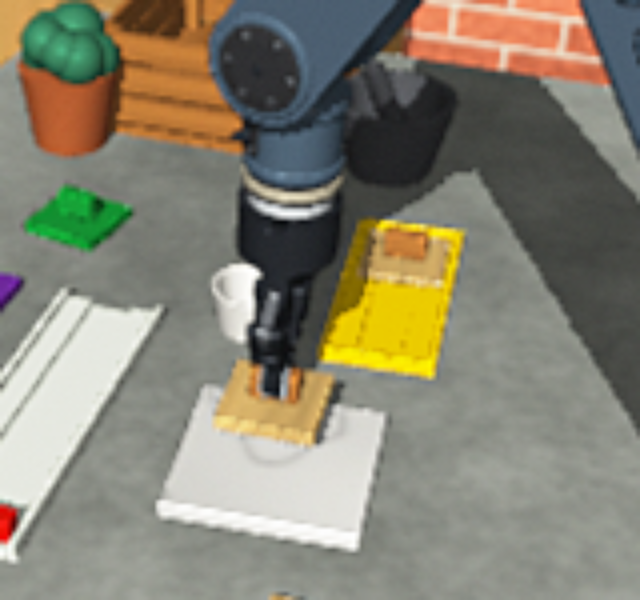

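Request:
{"method": "play_rows", "body": {
  "series": [
    [0.025, 0.001, -0.002, 0],
    [0.042, 0.001, -0.002, 0],
    [0.048, 0.001, -0.002, 0],
    [0.0505, 0.001, -0.002, 0],
    [0.0515, 0.001, -0.002, 0],
    [0.0515, 0.001, -0.002, 0]
  ]
}}

```text
t: 17.45
tcp_pos: [0.4597, 0.0124, 0.0367]
tool_rot: [-0.02, 0.699, 0.016, 0.715]
force: [-4.4, -1.6, 25.8]
finger_gap: 0.177
```

Request:
{"method": "play_rows", "body": {
  "series": [
    [0, 0, 0, 0],
    [0, 0, 0, 0],
    [0, 0, 0, 0],
    [-0.03, 0, 0, 0],
    [-0.048, 0, 0, 0],
    [-0.048, 0.018, 0, 0],
    [-0.048, 0.036, 0, 0],
    [-0.048, 0.036, 0, 0]
  ],
  "claw": 40
}}

```text
t: 18.25
tcp_pos: [0.4563, 0.0499, 0.0843]
tool_rot: [-0.02, 0.699, 0.017, 0.714]
force: [-0.2, -0.1, 0.0]
finger_gap: 0.399
```

Run:
```python
from h import *
plan()
d=snapshot("side")
print(lidplane(d,(.46,.0125),.016))
```

```text
t 18.25 tcp [0.4563 0.0499 0.0843] th 3.02 F [-0.18 -0.1   0.04] gap 0.399 q6 [-0.13 -1.76]
(210, array([-0.0016, -0.0112,  0.0305]))
```

Request:
{"method": "play_rows", "body": {
  "series": [
    [0, 0, 0, 0],
    [0.02, 0, 0, 0],
    [0.038, 0, 0, 0],
    [0.048, 0, 0, 0],
    [0.053, 0, 0, 0],
    [0.0545, 0, 0, 0],
    [0.0545, 0, 0, 0],
    [0.0545, 0, 0, 0]
  ],
  "claw": 0
}}

```text
t: 19.1
tcp_pos: [0.4582, 0.0488, 0.0302]
tool_rot: [-0.02, 0.699, 0.017, 0.715]
force: [0.3, 0.8, 0.5]
finger_gap: 0.0
```

Request:
{"method": "play_rows", "body": {
  "series": [
    [0.001, 0, 0, 0],
    [0.0015, 0, 0, 0],
    [0.0015, 0, 0, 0]
  ]
}}

```text
t: 19.4
tcp_pos: [0.4583, 0.0488, 0.0289]
tool_rot: [-0.02, 0.699, 0.017, 0.715]
force: [0.5, 0.9, 0.6]
finger_gap: -0.001
```

Request:
{"method": "play_rows", "body": {
  "series": [
    [0.001, 0, 0, 0],
    [0.0015, 0, 0, 0],
    [0.0015, 0, 0, 0]
  ]
}}

```text
t: 19.7
tcp_pos: [0.4585, 0.0489, 0.0281]
tool_rot: [-0.021, 0.699, 0.017, 0.715]
force: [-1.8, 0.1, 7.8]
finger_gap: 0.001
```

Request:
{"method": "play_rows", "body": {
  "series": [
    [0.001, 0, 0, 0],
    [0.001, 0, 0, 0],
    [0.001, 0, 0, 0]
  ]
}}

```text
t: 20.0
tcp_pos: [0.4585, 0.0489, 0.0281]
tool_rot: [-0.021, 0.698, 0.017, 0.715]
force: [-2.0, -0.5, 10.7]
finger_gap: 0.003
```

Run:
```python
from h import *
d=snapshot("side")
print(lidplane(d,(.46,.0125),.016))
plan((.4585,.0489,.075,3),(.46,.0125,.065,3),(.46,.0125,.0365,3))
```

```text
(109, array([-0.0072,  0.0117,  0.0304]))
t 20.05 tcp [0.4585 0.0489 0.0281] th 3.03 F [-1.82  0.02 11.04] gap -0.001 q6 [-0.14 -1.76]
[-0.0469 -0.0003  0.0011] spin 0.03 dist 0.047
[-0.0367 -0.0366  0.0005] spin 0.03 dist 0.052
[-0.0082 -0.0364 -0.0002] spin 0.03 dist 0.037
```

Request:
{"method": "play_rows", "body": {
  "series": [
    [-0.02, 0, 0, 0],
    [-0.042, 0, 0, 0],
    [-0.047, 0, 0, 0]
  ]
}}

```text
t: 20.35
tcp_pos: [0.4583, 0.0491, 0.0766]
tool_rot: [-0.021, 0.697, 0.017, 0.716]
force: [-0.5, -0.2, 0.3]
finger_gap: 0.002
```

Request:
{"method": "play_rows", "body": {
  "series": [
    [0, -0.02, 0, 0],
    [0, -0.036, -0.001, 0],
    [0, -0.036, -0.001, 0],
    [0, -0.036, -0.001, 0],
    [0.02, -0.036, -0.001, 0],
    [0.033, -0.036, -0.001, 0],
    [0.0375, -0.036, -0.001, 0],
    [0.0375, -0.036, -0.001, 0],
    [0.0375, -0.036, -0.001, 0]
  ],
  "claw": 40
}}

```text
t: 21.25
tcp_pos: [0.4602, 0.0132, 0.0394]
tool_rot: [-0.021, 0.697, 0.017, 0.716]
force: [0.1, -0.1, 0.4]
finger_gap: 0.404
```

Run:
```python
from h import *
plan((.46,.0125,.085,3),(.665,.1,.085,1.2),(.665,.1,.035,1.2))
```

```text
t 21.25 tcp [0.4602 0.0132 0.0394] th 3.07 F [ 0.1  -0.11  0.38] gap 0.404 q6 [-0.22 -1.84]
[-0.0456 -0.001   0.001 ] spin 0.07 dist 0.046
[-0.0404  0.0754  0.2103] spin 1.87 dist 0.227
[0.0096 0.0758 0.209 ] spin 1.87 dist 0.223
```

Request:
{"method": "play_rows", "body": {
  "series": [
    [0.003, 0, 0, 0],
    [0.003, 0, 0, 0]
  ]
}}

```text
t: 21.45
tcp_pos: [0.4604, 0.0133, 0.0366]
tool_rot: [-0.021, 0.697, 0.017, 0.717]
force: [-0.2, -0.2, 0.5]
finger_gap: 0.396
```

Request:
{"method": "play_rows", "body": {
  "series": [
    [0, 0, 0, 0],
    [0, 0, 0, 0],
    [0, 0, 0, 0],
    [0, 0, 0, 0],
    [-0.02, 0, 0, 0],
    [-0.04, 0, 0, 0.3],
    [-0.044, 0.01, 0.03, 0.7],
    [-0.044, 0.02, 0.065, 1.2],
    [-0.043, 0.035, 0.1, 1.9],
    [-0.0425, 0.048, 0.135, 1.9],
    [-0.042, 0.06, 0.168, 1.9],
    [-0.042, 0.07, 0.192, 1.9],
    [-0.042, 0.0755, 0.207, 1.9],
    [-0.042, 0.0755, 0.21, 1.9],
    [-0.042, 0.0755, 0.21, 1.9],
    [-0.042, 0.0755, 0.21, 1.9]
  ],
  "claw": 0
}}

```text
t: 23.05
tcp_pos: [0.6631, 0.0997, 0.0832]
tool_rot: [-0.009, 0.698, 0.005, 0.716]
force: [0.5, -0.9, -2.1]
finger_gap: 0.174
```

Run:
```python
from h import *
plan((.665,.1,.032,1.2))
d=snapshot("side");cv2.imwrite("pics/side10.png",cv2.resize(d["image"][140:260,180:300],None,fx=5,fy=5))
```

```text
t 23.05 tcp [0.6631 0.0997 0.0832] th 1.16 F [ 0.49 -0.9  -2.11] gap 0.174 q6 [-0.01 -1.6 ]
[0.0512 0.0005 0.0006] spin -0.04 dist 0.051
```

View pics/side10.png

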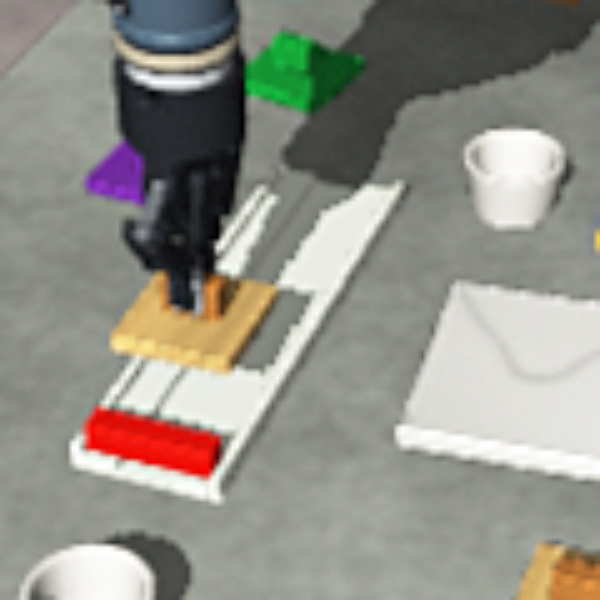

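Run:
```python
from h import *
d=snapshot("side")
for l in lids(d,.0626): print('s',l[:3])
cv2.imwrite("pics/dbg_s.png",d["image"])
H=hsv(d);h,s,v=[H[...,i] for i in range(3)]
k=((h<6)|(h>174))&(s>180);P=cloud(d)[k];t=P[P[:,2]>.0275];print(len(t),t.min(0),t.max(0),np.median(t,0))
d=snapshot("top")
for l in lids(d,.0626): print('t',l[:3])
cv2.imwrite("pics/top10.png",cv2.resize(d["image"][140:260,180:320],None,fx=5,fy=5))
```

```text
s (array([0.44279312, 0.37872589]), array([74.98620605, 79.27044678]), 15.72381591796875)
s (array([0.36145035, 0.25979016]), array([74.866745  , 83.06370544]), 0.3707886338233948)
s (array([0.66082806, 0.10372446]), array([85.24686432, 91.65157318]), 3.2359468936920166)
s (array([ 0.41168362, -0.23334875]), array([75.25829315, 98.8663559 ]), 6.868395805358887)
132 [0.20871907 0.15892104 0.02770675] [0.7016778  0.94081182 0.81442991] [0.65742068 0.17247441 0.03307384]
t (array([ 0.42953568, -0.30753204]), array([75.832901 , 77.8538208]), 5.2252912521362305)
```

View pics/top10.png

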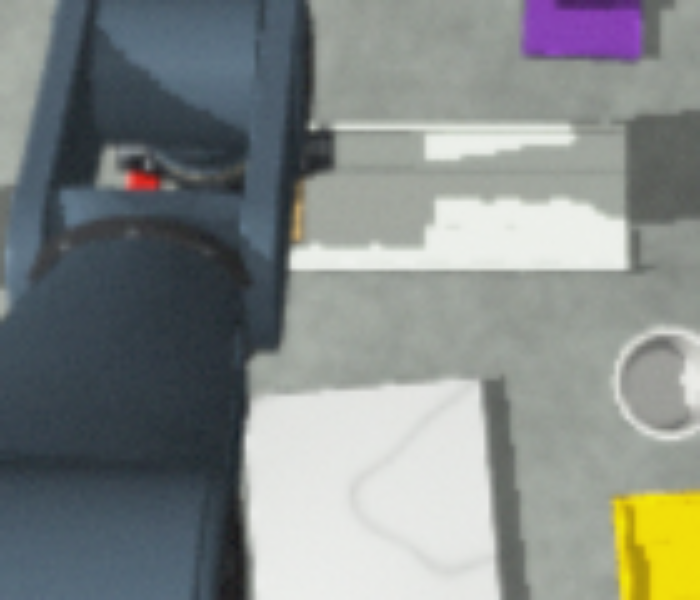

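Run:
```python
from h import *
d=snapshot("top")
print(ray(d,[[261,173.8],[261,185.2]],.009))
print(pix(d,(.617,.0,.017)),pix(d,(.717,.0,.017)))
g=cv2.cvtColor(d["image"],cv2.COLOR_BGR2GRAY)
for u in (262,280,295): print(u,g[158:200,u])
```

```text
[[ 0.68380635 -0.00734985  0.009     ]
 [ 0.64463817 -0.00811846  0.009     ]]
(np.float64(258.4267597958058), np.float64(192.895018895117)) (np.float64(259.03415728421237), np.float64(163.63893737001072))
262 [151 157 158 158 158 158 179 222 160 160 163 164 162 165 159 149 152 161
 164 165 163 164 163 162 163 165 164 164 165 166 168 195 237 238 238 232
 151 151 158 159 164 162]
280 [140 147 150 151 150 151 175 226 211 234 237 230 175 164 165 161 153 161
 163 164 164 194 234 238 239 237 238 237 237 239 239 238 238 237 231 230
 146 146 148 153 153 150]
295 [148 150 152 149 149 139 130 155 150 180 168 163 162 164 164 160 154 166
 161 163 167 192 233 238 238 238 238 238 238 238 237 237 238 237 237 231
 146 152 153 152 153 151]
```

Request:
{"method": "play_rows", "body": {
  "series": [
    [0.025, 0, 0, 0],
    [0.038, 0, 0, 0],
    [0.042, 0, 0, 0],
    [0.045, 0, 0, 0],
    [0.045, 0, 0, 0]
  ]
}}

```text
t: 23.75
tcp_pos: [0.6653, 0.0995, 0.0389]
tool_rot: [-0.009, 0.697, 0.005, 0.717]
force: [0.6, -1.4, -0.9]
finger_gap: 0.174
```

Request:
{"method": "play_rows", "body": {
  "series": [
    [0.003, 0, 0, 0],
    [0.005, 0, 0, 0],
    [0.005, 0, 0, 0]
  ]
}}

```text
t: 24.05
tcp_pos: [0.6654, 0.0995, 0.0339]
tool_rot: [-0.009, 0.697, 0.005, 0.717]
force: [-0.1, 0.5, -1.1]
finger_gap: 0.175
```

Request:
{"method": "play_rows", "body": {
  "series": [
    [0.0015, 0, 0, 0],
    [0.003, 0, 0, 0],
    [0.003, 0, 0, 0]
  ]
}}

```text
t: 24.35
tcp_pos: [0.6653, 0.0995, 0.0307]
tool_rot: [-0.009, 0.698, 0.005, 0.716]
force: [0.1, 0.1, 0.3]
finger_gap: 0.173
```

Request:
{"method": "play_rows", "body": {
  "series": [
    [0, 0, 0, 0],
    [0, 0, 0, 0],
    [0, 0, 0, 0],
    [-0.03, 0, 0, 0],
    [-0.06, 0, 0, 0],
    [-0.065, 0, 0, 0],
    [-0.065, 0, 0, 0]
  ],
  "claw": 40
}}

```text
t: 25.05
tcp_pos: [0.6646, 0.0999, 0.0971]
tool_rot: [-0.009, 0.696, 0.005, 0.718]
force: [0.1, -0.1, -0.3]
finger_gap: 0.398
```

Run:
```python
from h import *
d=snapshot("side");cv2.imwrite("pics/side11.png",cv2.resize(d["image"][140:290,180:330],None,fx=4,fy=4))
print(lidplane(d,(.665,.0995),.009))
for l in lids(d): print('s',l[:3],barpca(d,l[0],.03)[1])
plan((.376,.1995,.095,1.8),(.376,.1995,.0195,1.8))
```

```text
(204, array([0.0011, 0.0142, 0.0235]))
s (array([0.46248569, 0.33113361]), array([81.5304184 , 85.97784424]), 15.723790168762207) [0.4634035  0.33323853]
s (array([0.37437354, 0.20216617]), array([81.20153046, 90.09205627]), 0.3707962930202484) [0.37499403 0.20154631]
s (array([0.66748511, 0.0924787 ]), array([83.89868927, 87.80924988]), 0.13537441194057465) [0.65979146 0.10372388]
s (array([ 0.4284389 , -0.33415125]), array([ 81.68680573, 103.44956207]), 4.940493106842041) [ 0.42729008 -0.3183717 ]
t 25.1 tcp [0.6635 0.0999 0.0957] th 1.15 F [-0.77  0.58 -0.16] gap 0.399 q6 [-0.01 -1.6 ]
[-0.0075  0.1054 -0.2853] spin -0.65 dist 0.304
[ 0.0679  0.1058 -0.2873] spin -0.65 dist 0.314
```

View pics/side11.png

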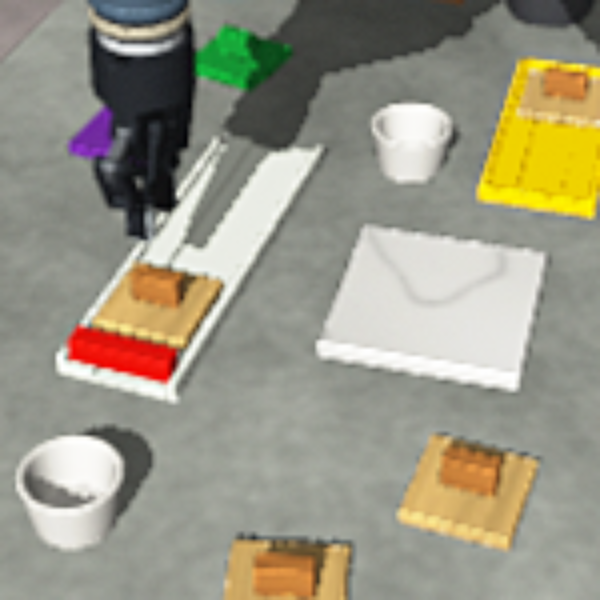

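Request:
{"method": "play_rows", "body": {
  "series": [
    [0, 0.017, -0.045, 0],
    [0, 0.034, -0.09, 0],
    [-0.003, 0.051, -0.135, 0],
    [-0.005, 0.068, -0.18, 0],
    [-0.007, 0.085, -0.225, 0],
    [-0.0075, 0.1, -0.265, -0.6],
    [-0.0075, 0.1055, -0.285, -0.6],
    [-0.0075, 0.1055, -0.285, -0.6],
    [-0.0075, 0.1055, -0.285, -0.6],
    [0.025, 0.1055, -0.286, -0.6],
    [0.05, 0.1055, -0.287, -0.6],
    [0.063, 0.106, -0.2873, -0.6],
    [0.068, 0.106, -0.2873, -0.6],
    [0.068, 0.106, -0.2873, -0.6],
    [0.068, 0.106, -0.2873, -0.6]
  ]
}}

```text
t: 26.6
tcp_pos: [0.3773, 0.1996, 0.0196]
tool_rot: [-0.013, 0.697, 0.009, 0.717]
force: [-0.4, 0.3, 0.8]
finger_gap: 0.394
```

Run:
```python
from h import *
d=snapshot("side");cv2.imwrite("pics/side12.png",cv2.resize(d["image"][180:330,220:370],None,fx=4,fy=4))
plan((.376,.1995,.019,1.8),(.376,.1995,.085,1.8),(.457,.013,.085,3),)
```

```text
t 26.65 tcp [0.3771 0.1997 0.0199] th 1.72 F [-0.59 -0.71 -0.44] gap 0.398 q6 [ 0.23 -1.33]
[ 0.0008 -0.0001 -0.0011] spin -0.08 dist 0.001
[-0.0651 -0.0005  0.0007] spin -0.08 dist 0.065
[-0.0619 -0.1893  0.0761] spin -1.28 dist 0.213
```

View pics/side12.png

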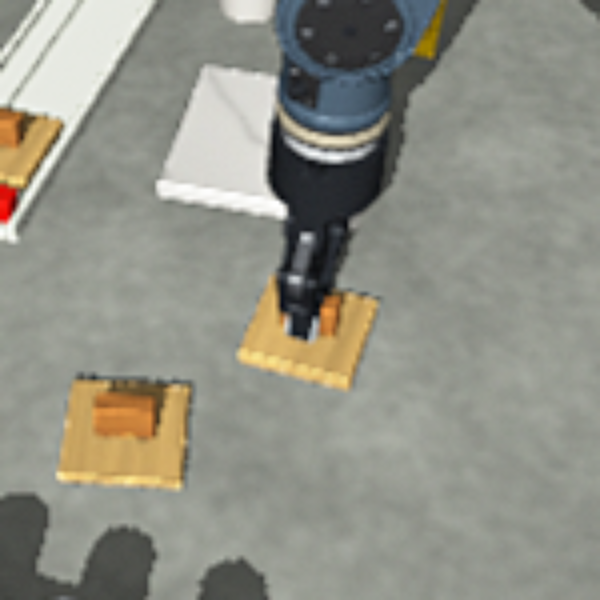

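Aligned on lid A. Grip, lift and carry to the slab.

Request:
{"method": "play_rows", "body": {
  "series": [
    [0, 0, 0, 0],
    [0, 0, 0, 0],
    [0, 0, 0, 0],
    [0, 0, 0, 0],
    [-0.025, 0, 0, 0],
    [-0.055, 0, 0, 0],
    [-0.064, -0.02, 0.008, -0.5],
    [-0.064, -0.055, 0.022, -1],
    [-0.063, -0.09, 0.036, -1.3],
    [-0.063, -0.125, 0.05, -1.3],
    [-0.062, -0.155, 0.062, -1.3],
    [-0.062, -0.18, 0.072, -1.3],
    [-0.062, -0.189, 0.076, -1.3],
    [-0.062, -0.189, 0.076, -1.3],
    [-0.035, -0.189, 0.076, -1.3],
    [-0.02, -0.189, 0.076, -1.3],
    [-0.0145, -0.189, 0.076, -1.3],
    [-0.0145, -0.189, 0.076, -1.3],
    [-0.0145, -0.189, 0.076, -1.3]
  ],
  "claw": 0
}}

```text
t: 28.55
tcp_pos: [0.4577, 0.0141, 0.0379]
tool_rot: [-0.021, 0.697, 0.017, 0.717]
force: [-0.2, -0.2, -0.8]
finger_gap: 0.171
```

Run:
```python
from h import *
d=snapshot("side");cv2.imwrite("pics/side13.png",cv2.resize(d["image"][180:330,220:370],None,fx=4,fy=4))
plan((.457,.013,.035,3),)
```

```text
t 28.6 tcp [0.458  0.0139 0.038 ] th 3.09 F [-0.62  1.3  -2.08] gap 0.174 q6 [-0.22 -1.84]
[ 0.0029 -0.0008 -0.0011] spin 0.09 dist 0.003
```

View pics/side13.png

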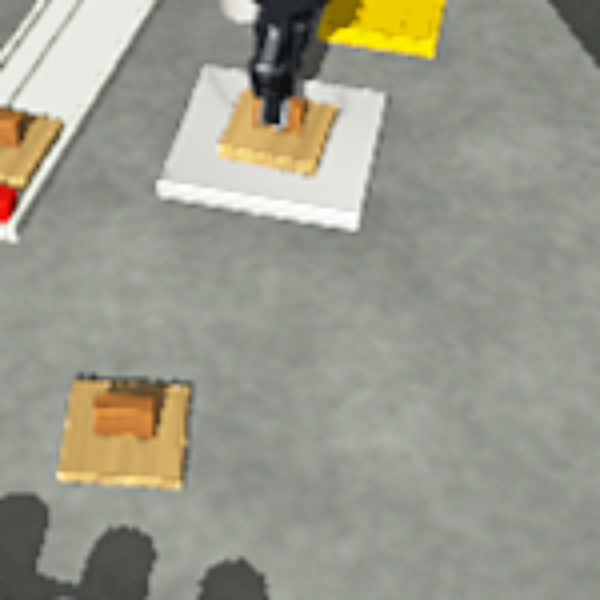

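Request:
{"method": "play_rows", "body": {
  "series": [
    [0.001, 0, 0, 0],
    [0.002, 0, 0, 0],
    [0.002, 0, 0, 0]
  ]
}}

```text
t: 28.9
tcp_pos: [0.458, 0.0143, 0.0367]
tool_rot: [-0.021, 0.696, 0.017, 0.717]
force: [0.9, 3.2, 5.3]
finger_gap: 0.177
```

Request:
{"method": "play_rows", "body": {
  "series": [
    [0, 0, 0, 0],
    [0, 0, 0, 0],
    [0, 0, 0, 0],
    [-0.03, 0, 0, 0],
    [-0.048, 0, 0, 0],
    [-0.048, 0.018, 0, 0],
    [-0.048, 0.036, 0, 0],
    [-0.048, 0.036, 0, 0]
  ],
  "claw": 40
}}

```text
t: 29.7
tcp_pos: [0.454, 0.0518, 0.0846]
tool_rot: [-0.022, 0.697, 0.018, 0.717]
force: [-0.8, 0.3, -0.0]
finger_gap: 0.4
```

Run:
```python
from h import *
d=snapshot("side");print(lidplane(d,(.458,.014),.016))
plan((.458,.0495,.029,3))
```

```text
(201, array([-0.0024, -0.0047,  0.0306]))
t 29.75 tcp [0.4544 0.0511 0.0844] th 3.21 F [ 0.28 -1.05 -0.54] gap 0.4 q6 [-0.13 -1.76]
[ 0.0555 -0.0014  0.0019] spin 0.21 dist 0.056
```

Request:
{"method": "play_rows", "body": {
  "series": [
    [0, 0, 0.002, 0],
    [0.02, -0.001, 0.002, 0],
    [0.038, -0.001, 0.002, 0],
    [0.048, -0.001, 0.002, 0],
    [0.053, -0.001, 0.002, 0],
    [0.055, -0.001, 0.002, 0],
    [0.0555, -0.001, 0.002, 0],
    [0.0555, -0.001, 0.002, 0]
  ],
  "claw": 0
}}

```text
t: 30.55
tcp_pos: [0.4583, 0.0498, 0.0294]
tool_rot: [-0.022, 0.696, 0.018, 0.717]
force: [-0.6, 0.6, 0.2]
finger_gap: 0.001
```

Request:
{"method": "play_rows", "body": {
  "series": [
    [0.001, 0, 0, 0],
    [0.0015, 0, 0, 0],
    [0.0015, 0, 0, 0]
  ]
}}

```text
t: 30.85
tcp_pos: [0.4587, 0.0498, 0.0282]
tool_rot: [-0.022, 0.696, 0.018, 0.718]
force: [0.2, -0.7, 2.3]
finger_gap: -0.001
```

Request:
{"method": "play_rows", "body": {
  "series": [
    [0.001, 0, 0, 0],
    [0.001, 0, 0, 0],
    [0.001, 0, 0, 0]
  ]
}}

```text
t: 31.15
tcp_pos: [0.4587, 0.0498, 0.0281]
tool_rot: [-0.022, 0.696, 0.018, 0.718]
force: [-0.7, -1.0, 10.4]
finger_gap: 0.003
```

Request:
{"method": "play_rows", "body": {
  "series": [
    [-0.02, 0, 0, 0],
    [-0.042, 0, 0, 0],
    [-0.047, 0, 0, 0]
  ]
}}

```text
t: 31.45
tcp_pos: [0.4581, 0.05, 0.0767]
tool_rot: [-0.022, 0.694, 0.018, 0.719]
force: [0.3, -0.3, -0.3]
finger_gap: 0.002
```

Run:
```python
from h import *
plan((.459,.0143,.075,3.1),(.459,.0143,.036,3.1))
```

```text
t 31.45 tcp [0.4581 0.05   0.0767] th 3.24 F [ 0.32 -0.28 -0.31] gap 0.002 q6 [-0.13 -1.76]
[ 0.0019 -0.0357 -0.0012] spin 0.14 dist 0.036
[ 0.0409 -0.0354 -0.0025] spin 0.14 dist 0.054
```

Request:
{"method": "play_rows", "body": {
  "series": [
    [0, -0.02, -0.001, 0],
    [0.002, -0.0355, -0.001, 0],
    [0.002, -0.0355, -0.001, 0],
    [0.002, -0.0355, -0.001, 0],
    [0.02, -0.0355, -0.002, 0],
    [0.034, -0.0355, -0.0025, 0],
    [0.039, -0.0355, -0.0025, 0],
    [0.041, -0.0355, -0.0025, 0],
    [0.041, -0.0355, -0.0025, 0],
    [0.041, -0.0355, -0.0025, 0]
  ],
  "claw": 40
}}

```text
t: 32.45
tcp_pos: [0.4593, 0.0144, 0.0362]
tool_rot: [-0.022, 0.694, 0.018, 0.719]
force: [0.4, 0.1, -0.3]
finger_gap: 0.401
```

Run:
```python
from h import *
plan((.459,.0143,.080,3.1),(.665,.008,.080,1.2),(.665,.008,.042,1.2))
```

```text
t 32.45 tcp [0.4593 0.0144 0.0362] th 3.25 F [ 0.41  0.14 -0.31] gap 0.401 q6 [-0.21 -1.85]
[-0.0438 -0.0004  0.0013] spin 0.15 dist 0.044
[-0.0365 -0.0183  0.2064] spin 2.05 dist 0.21
[ 0.0015 -0.018   0.2051] spin 2.05 dist 0.206
```

Request:
{"method": "play_rows", "body": {
  "series": [
    [0, 0, 0, 0],
    [0, 0, 0, 0],
    [0, 0, 0, 0],
    [0, 0, 0, 0],
    [-0.02, 0, 0, 0],
    [-0.04, 0, 0.005, 0],
    [-0.043, -0.003, 0.035, 0.5],
    [-0.041, -0.006, 0.07, 1],
    [-0.04, -0.009, 0.105, 1.5],
    [-0.039, -0.012, 0.14, 2],
    [-0.038, -0.015, 0.173, 2],
    [-0.037, -0.018, 0.197, 2],
    [-0.0365, -0.018, 0.206, 2],
    [-0.0365, -0.018, 0.206, 2],
    [-0.015, -0.018, 0.2055, 2],
    [-0.003, -0.018, 0.205, 2],
    [0.001, -0.018, 0.205, 2],
    [0.001, -0.018, 0.205, 2],
    [0.001, -0.018, 0.205, 2]
  ],
  "claw": 0
}}

```text
t: 34.35
tcp_pos: [0.6648, 0.008, 0.0429]
tool_rot: [-0.01, 0.694, 0.005, 0.72]
force: [0.0, 0.6, -0.8]
finger_gap: 0.175
```

Run:
```python
from h import *
d=snapshot("side");cv2.imwrite("pics/side14.png",cv2.resize(d["image"][140:290,180:330],None,fx=4,fy=4))
plan((.665,.008,.032,1.2),)
```

```text
t 34.4 tcp [0.6652 0.008  0.0432] th 1.25 F [-0.7   0.13 -0.7 ] gap 0.172 q6 [-0.16 -1.75]
[ 0.0112  0.0001 -0.0006] spin 0.05 dist 0.011
```

View pics/side14.png

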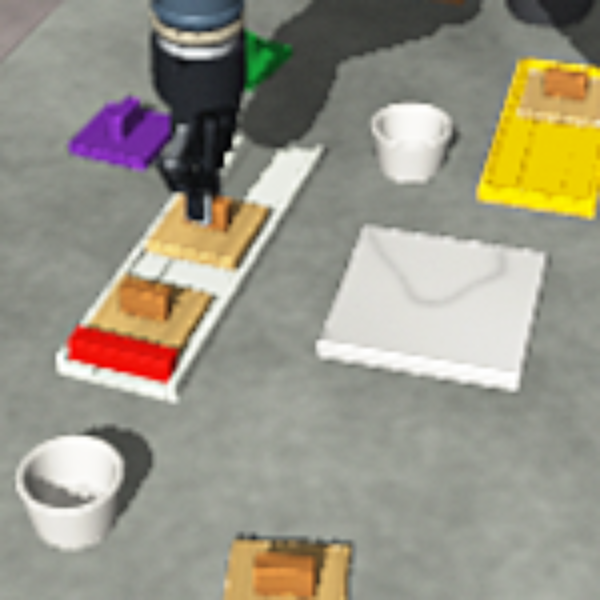

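Request:
{"method": "play_rows", "body": {
  "series": [
    [0.004, 0, -0.0005, 0],
    [0.008, 0, -0.0005, 0],
    [0.01, 0, -0.0005, 0],
    [0.01, 0, -0.0005, 0]
  ]
}}

```text
t: 34.8
tcp_pos: [0.6656, 0.0078, 0.0331]
tool_rot: [-0.01, 0.694, 0.005, 0.72]
force: [2.3, 0.7, -1.7]
finger_gap: 0.172
```

Request:
{"method": "play_rows", "body": {
  "series": [
    [0.0015, 0, 0, 0],
    [0.003, 0, 0, 0],
    [0.003, 0, 0, 0]
  ]
}}

```text
t: 35.1
tcp_pos: [0.6657, 0.0078, 0.0301]
tool_rot: [-0.01, 0.694, 0.005, 0.72]
force: [0.6, -0.1, -0.9]
finger_gap: 0.172
```

Request:
{"method": "play_rows", "body": {
  "series": [
    [0.0005, 0, 0, 0],
    [0.0005, 0, 0, 0],
    [0.0005, 0, 0, 0],
    [-0.03, 0, 0, 0],
    [-0.055, 0, 0, 0],
    [-0.065, 0, 0, 0],
    [-0.065, 0, 0, 0],
    [-0.065, 0, 0, 0]
  ],
  "claw": 40
}}

```text
t: 35.9
tcp_pos: [0.6626, 0.0083, 0.0944]
tool_rot: [-0.01, 0.694, 0.005, 0.72]
force: [-0.2, -0.3, -0.7]
finger_gap: 0.401
```

Run:
```python
from h import *
d=snapshot("side");cv2.imwrite("pics/side15.png",cv2.resize(d["image"][140:290,180:330],None,fx=4,fy=4))
print(lidplane(d,(.665,.008),.009),lidplane(d,(.663,.11),.009))
for l in lids(d,0): print('s',l[:3],barpca(d,l[0],.03)[1:3])
dt=snapshot("top")
for l in lids(dt,0): print('t',l[:3],barpca(dt,l[0],.03)[1:3])
plan((.4635,.331,.095,16),(.4635,.331,.0195,16))
```

```text
(174, array([-0.0074,  0.001 ,  0.0236])) (160, array([0.0094, 0.0019, 0.0238]))
s (array([0.46248569, 0.33113361]), array([81.5304184 , 85.97784424]), 15.723790168762207) (array([0.46349253, 0.33292732]), np.float64(-162.8695766876577))
s (array([0.66822534, 0.10199338]), array([85.16670227, 70.88928223]), 0.22434762120246887) (array([0.66156281, 0.07948984]), np.float64(87.65758297103446))
s (array([6.65970947e-01, 2.55870819e-04]), array([81.64468384, 91.94978333]), 1.0198911428451538) (array([0.65867225, 0.0173687 ]), np.float64(70.02707196287967))
s (array([ 0.42885727, -0.33269919]), array([ 81.62621307, 107.23178101]), 6.868408679962158) (array([ 0.42783564, -0.31841779]), np.float64(-170.42872640914788))
t (array([ 0.42943036, -0.32406793]), array([79.8139801 , 81.47573853]), 5.373755931854248) (array([ 0.42880598, -0.32037934]), np.float64(-173.44205283834376))
t 36.0 tcp [0.6621 0.0083 0.0935] th 1.23 F [ 0.77 -0.24 -1.01] gap 0.4 q6 [-0.16 -1.75]
[-0.0101  0.3268 -0.1915] spin -14.77 dist 0.379
[ 0.0653  0.3273 -0.1941] spin -14.77 dist 0.386
```

View pics/side15.png

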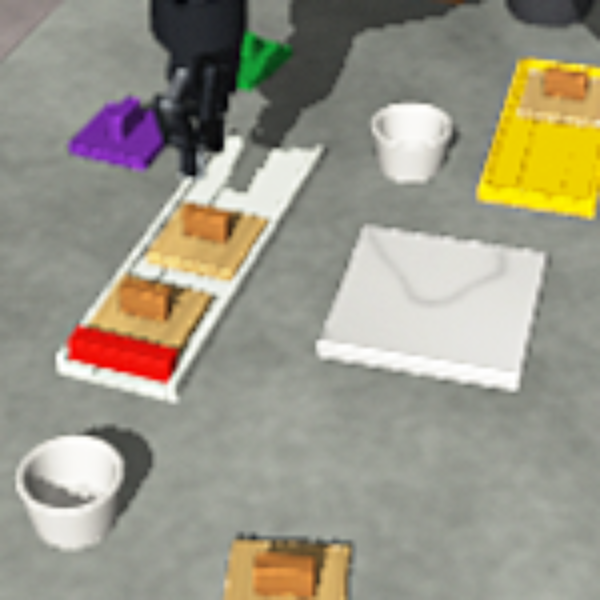

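Request:
{"method": "play_rows", "body": {
  "series": [
    [-0.004, 0.04, -0.024, -2],
    [-0.005, 0.08, -0.048, -4],
    [-0.006, 0.12, -0.072, -6],
    [-0.007, 0.16, -0.096, -8],
    [-0.008, 0.2, -0.12, -10],
    [-0.009, 0.24, -0.144, -12],
    [-0.01, 0.28, -0.166, -14],
    [-0.01, 0.315, -0.185, -14.8],
    [-0.01, 0.3268, -0.1915, -14.8],
    [-0.01, 0.3268, -0.1915, -14.8],
    [-0.01, 0.3268, -0.1915, -14.8],
    [0.025, 0.327, -0.193, -14.8],
    [0.05, 0.327, -0.194, -14.8],
    [0.061, 0.327, -0.194, -14.8],
    [0.065, 0.327, -0.194, -14.8],
    [0.065, 0.327, -0.194, -14.8],
    [0.065, 0.327, -0.194, -14.8]
  ]
}}

```text
t: 37.7
tcp_pos: [0.4646, 0.3307, 0.0207]
tool_rot: [-0.102, 0.688, 0.095, 0.713]
force: [0.5, -0.5, -0.1]
finger_gap: 0.403
```

Run:
```python
from h import *
d=snapshot("side");cv2.imwrite("pics/side16.png",cv2.resize(d["image"][200:350,220:370],None,fx=4,fy=4))
plan((.4635,.331,.0195,16),(.458,.014,.08,4),(.458,.014,.039,4))
```

```text
t 37.75 tcp [0.4646 0.3308 0.0209] th 16.01 F [0.08 0.08 0.12] gap 0.403 q6 [ 0.43 -1.39]
[ 0.0013  0.0005 -0.0011] spin 0.01 dist 0.002
[-0.0579 -0.3036 -0.0917] spin 12.01 dist 0.322
[-0.0169 -0.303  -0.0931] spin 12.01 dist 0.317
```

View pics/side16.png

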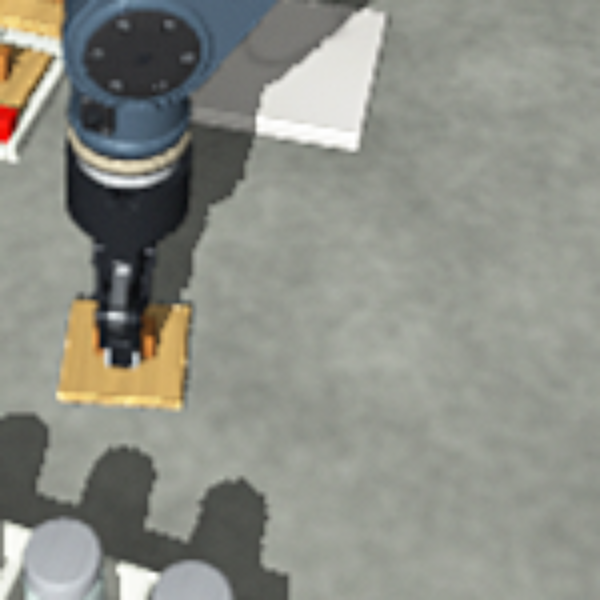

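Request:
{"method": "play_rows", "body": {
  "series": [
    [0.001, 0, 0, 0],
    [0.001, 0, 0, 0],
    [0.001, 0, 0, 0],
    [0.001, 0, 0, 0],
    [-0.025, 0, 0, 0],
    [-0.055, -0.005, 0, 0],
    [-0.06, -0.035, -0.01, 2],
    [-0.06, -0.075, -0.022, 4],
    [-0.06, -0.115, -0.035, 6],
    [-0.06, -0.155, -0.047, 8],
    [-0.06, -0.195, -0.06, 10],
    [-0.059, -0.235, -0.072, 12],
    [-0.058, -0.27, -0.083, 12],
    [-0.058, -0.295, -0.09, 12],
    [-0.058, -0.3035, -0.092, 12],
    [-0.058, -0.3035, -0.092, 12],
    [-0.03, -0.303, -0.093, 12],
    [-0.0185, -0.303, -0.093, 12],
    [-0.0185, -0.303, -0.093, 12],
    [-0.0185, -0.303, -0.093, 12]
  ],
  "claw": 0
}}

```text
t: 39.75
tcp_pos: [0.4577, 0.0149, 0.0405]
tool_rot: [-0.027, 0.694, 0.023, 0.719]
force: [0.9, 0.1, -1.4]
finger_gap: 0.171
```

Run:
```python
from h import *
d=snapshot("side");cv2.imwrite("pics/side17.png",cv2.resize(d["image"][180:330,220:370],None,fx=4,fy=4))
plan((.458,.014,.037,4),)
```

```text
t 39.8 tcp [0.4582 0.0147 0.0409] th 4.09 F [ 0.22 -1.49 -0.88] gap 0.171 q6 [-0.21 -1.86]
[ 0.0039 -0.0007 -0.0004] spin 0.09 dist 0.004
```

View pics/side17.png

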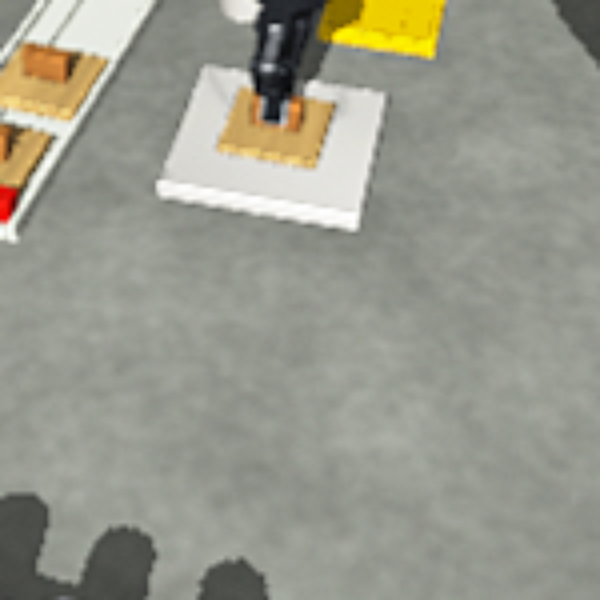

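Request:
{"method": "play_rows", "body": {
  "series": [
    [0.002, 0, 0, 0],
    [0.0035, 0, 0, 0],
    [0.0045, 0, 0, 0],
    [0.0045, 0, 0, 0]
  ]
}}

```text
t: 40.2
tcp_pos: [0.4586, 0.0148, 0.037]
tool_rot: [-0.027, 0.693, 0.023, 0.72]
force: [-0.2, 0.8, 3.9]
finger_gap: 0.173
```

Request:
{"method": "play_rows", "body": {
  "series": [
    [0, 0, 0, 0],
    [0, 0, 0, 0],
    [0, 0, 0, 0],
    [-0.03, 0, 0, 0],
    [-0.048, 0, 0, 0],
    [-0.048, 0.018, 0, 0],
    [-0.048, 0.036, 0, 0],
    [-0.048, 0.036, 0, 0],
    [-0.048, 0.036, 0, 0]
  ],
  "claw": 40
}}

```text
t: 41.1
tcp_pos: [0.4542, 0.051, 0.0847]
tool_rot: [-0.028, 0.693, 0.023, 0.72]
force: [0.4, -0.4, -0.2]
finger_gap: 0.399
```

Run:
```python
from h import *
d=snapshot("side");print(lidplane(d,(.4586,.0148),.016))
plan((.458,.0505,.0295,4))
```

```text
(211, array([ 0.003 , -0.0104,  0.0308]))
t 41.15 tcp [0.4543 0.0506 0.0846] th 4.09 F [ 0.53 -0.46 -0.4 ] gap 0.4 q6 [-0.13 -1.78]
[0.0552 0.     0.0016] spin 0.09 dist 0.055
```

Request:
{"method": "play_rows", "body": {
  "series": [
    [0, 0, 0.0015, 0],
    [0.02, 0, 0.0015, 0],
    [0.038, 0, 0.0015, 0],
    [0.048, 0, 0.0015, 0],
    [0.053, 0, 0.0015, 0],
    [0.0555, 0, 0.0015, 0],
    [0.0555, 0, 0.0015, 0],
    [0.0555, 0, 0.0015, 0]
  ],
  "claw": 0
}}

```text
t: 41.95
tcp_pos: [0.4582, 0.0505, 0.0296]
tool_rot: [-0.027, 0.693, 0.023, 0.72]
force: [0.0, 1.0, 0.4]
finger_gap: 0.001
```

Request:
{"method": "play_rows", "body": {
  "series": [
    [0.001, 0, 0, 0],
    [0.0015, 0, 0, 0],
    [0.0015, 0, 0, 0]
  ]
}}

```text
t: 42.25
tcp_pos: [0.4584, 0.0505, 0.0284]
tool_rot: [-0.028, 0.693, 0.023, 0.72]
force: [0.3, -0.4, 0.3]
finger_gap: -0.002
```

Request:
{"method": "play_rows", "body": {
  "series": [
    [0.001, 0, 0, 0],
    [0.001, 0, 0, 0],
    [0.001, 0, 0, 0]
  ]
}}

```text
t: 42.55
tcp_pos: [0.4584, 0.0505, 0.0274]
tool_rot: [-0.028, 0.693, 0.023, 0.72]
force: [0.1, 1.5, 0.3]
finger_gap: 0.001
```

Request:
{"method": "play_rows", "body": {
  "series": [
    [0.001, 0, 0, 0],
    [0.002, 0, 0, 0],
    [0.002, 0, 0, 0]
  ]
}}

```text
t: 42.85
tcp_pos: [0.4584, 0.0505, 0.0252]
tool_rot: [-0.027, 0.693, 0.023, 0.72]
force: [-0.2, 0.1, 0.8]
finger_gap: 0.001
```

Run:
```python
from h import *
d=snapshot("side");print(lidplane(d,(.4586,.0148),.016))
plan((.4584,.0505,.075,4))
```

```text
(113, array([ 0.0035, -0.1126,  0.0308]))
t 42.9 tcp [0.4584 0.0505 0.0252] th 4.1 F [-0.12  0.82  0.95] gap 0.001 q6 [-0.13 -1.78]
[-0.0497 -0.0004  0.0019] spin 0.1 dist 0.05
```

Request:
{"method": "play_rows", "body": {
  "series": [
    [-0.02, 0, 0, 0],
    [-0.042, 0, 0.001, 0],
    [-0.05, 0, 0.002, 0],
    [-0.05, 0, 0.002, 0],
    [-0.05, 0, 0.002, 0]
  ]
}}

```text
t: 43.4
tcp_pos: [0.4584, 0.0509, 0.075]
tool_rot: [-0.027, 0.693, 0.023, 0.72]
force: [-0.2, 0.5, -0.7]
finger_gap: 0.003
```

Run:
```python
from h import *
d=snapshot("side");print(lidplane(d,(.4586,.0148),.016))
plan((.4586,.0148,.075,4),(.4586,.0148,.0363,4))
```

```text
(209, array([-0.007 , -0.0114,  0.0307]))
t 43.45 tcp [0.4581 0.0509 0.0747] th 4.1 F [ 0.5   0.36 -0.28] gap 0.005 q6 [-0.13 -1.78]
[-0.0001 -0.036  -0.0021] spin 0.1 dist 0.036
[ 0.0386 -0.0357 -0.0035] spin 0.1 dist 0.053
```

Request:
{"method": "play_rows", "body": {
  "series": [
    [0, -0.02, -0.001, 0],
    [0, -0.036, -0.002, 0],
    [0, -0.036, -0.002, 0],
    [0, -0.036, -0.002, 0],
    [0.02, -0.036, -0.003, 0],
    [0.034, -0.036, -0.0035, 0],
    [0.0385, -0.036, -0.0035, 0],
    [0.0385, -0.036, -0.0035, 0],
    [0.0385, -0.036, -0.0035, 0]
  ],
  "claw": 40
}}

```text
t: 44.35
tcp_pos: [0.4587, 0.0149, 0.0365]
tool_rot: [-0.028, 0.693, 0.023, 0.72]
force: [-0.0, 0.4, -0.3]
finger_gap: 0.4
```

Run:
```python
from h import *
plan((.4586,.0148,.085,4),(.4209,-.2175,.085,5.3),(.4209,-.2175,.034,5.3))
```

```text
t 44.35 tcp [0.4587 0.0149 0.0365] th 4.13 F [-0.05  0.39 -0.26] gap 0.4 q6 [-0.21 -1.86]
[-0.0484 -0.0005  0.0017] spin 0.13 dist 0.048
[-0.0488 -0.2295 -0.0526] spin -1.17 dist 0.24
[ 0.0022 -0.2291 -0.0545] spin -1.17 dist 0.235
```

Request:
{"method": "play_rows", "body": {
  "series": [
    [0, 0, 0, 0],
    [0, 0, 0, 0],
    [0, 0, 0, 0],
    [0, 0, 0, 0],
    [-0.02, 0, 0, 0],
    [-0.042, 0, 0, 0],
    [-0.049, -0.02, -0.005, -0.3],
    [-0.049, -0.055, -0.013, -0.6],
    [-0.049, -0.095, -0.022, -0.9],
    [-0.049, -0.135, -0.031, -1.2],
    [-0.049, -0.175, -0.04, -1.2],
    [-0.049, -0.21, -0.048, -1.2],
    [-0.049, -0.227, -0.052, -1.2],
    [-0.049, -0.2295, -0.0526, -1.2],
    [-0.049, -0.2295, -0.0526, -1.2],
    [-0.02, -0.2295, -0.054, -1.2],
    [-0.003, -0.229, -0.0545, -1.2],
    [0, -0.229, -0.0545, -1.2],
    [0, -0.229, -0.0545, -1.2],
    [0, -0.229, -0.0545, -1.2]
  ],
  "claw": 0
}}

```text
t: 46.35
tcp_pos: [0.4211, -0.2168, 0.0368]
tool_rot: [-0.036, 0.693, 0.031, 0.72]
force: [-0.3, -0.5, -1.1]
finger_gap: 0.174
```

Run:
```python
from h import *
d=snapshot("side");cv2.imwrite("pics/side18.png",cv2.resize(d["image"][100:250,240:390],None,fx=4,fy=4))
plan((.4209,-.2175,.0245,5.3))
```

```text
t 46.4 tcp [ 0.4213 -0.2171  0.0369] th 5.39 F [-1.13 -0.02 -1.04] gap 0.169 q6 [-0.73 -2.44]
[ 0.0124 -0.0002 -0.0009] spin 0.09 dist 0.012
```

View pics/side18.png

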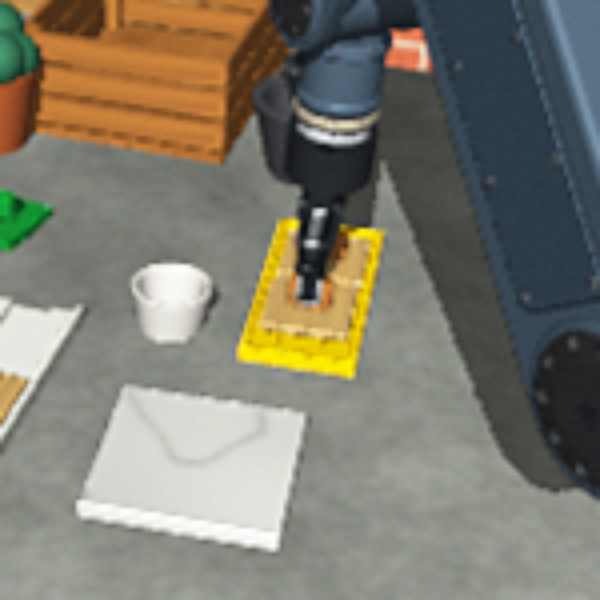

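Request:
{"method": "play_rows", "body": {
  "series": [
    [0.004, 0, -0.0005, 0],
    [0.008, 0, -0.0005, 0],
    [0.0105, 0, -0.0005, 0],
    [0.0105, 0, -0.0005, 0]
  ]
}}

```text
t: 46.8
tcp_pos: [0.421, -0.2172, 0.0261]
tool_rot: [-0.036, 0.693, 0.031, 0.72]
force: [-0.4, 0.3, -1.7]
finger_gap: 0.175
```

Request:
{"method": "play_rows", "body": {
  "series": [
    [0.001, 0, 0, 0],
    [0.002, 0, 0, 0],
    [0.002, 0, 0, 0]
  ]
}}

```text
t: 47.1
tcp_pos: [0.4211, -0.2173, 0.0253]
tool_rot: [-0.036, 0.692, 0.03, 0.72]
force: [-1.8, 0.5, 9.9]
finger_gap: 0.171
```

Request:
{"method": "play_rows", "body": {
  "series": [
    [0, 0, 0, 0],
    [0, 0, 0, 0],
    [0, 0, 0, 0],
    [-0.03, 0, 0, 0],
    [-0.06, 0, 0.001, 0],
    [-0.08, 0, 0.002, 0],
    [-0.08, 0, 0.002, 0],
    [-0.08, 0, 0.002, 0]
  ],
  "claw": 40
}}

```text
t: 47.9
tcp_pos: [0.42, -0.2167, 0.1053]
tool_rot: [-0.036, 0.692, 0.03, 0.72]
force: [-0.3, 0.6, -0.1]
finger_gap: 0.4
```

Run:
```python
from h import *
d=snapshot("side");cv2.imwrite("pics/side19.png",cv2.resize(d["image"][100:250,240:390],None,fx=4,fy=4))
print(lidplane(d,(.4209,-.2175),.004),lidplane(d,(.43,-.322),.004))
plan((.666,-.085,.1,1.2),(.666,-.085,.03,1.2))
```

```text
(146, array([-0.0034, -0.0165,  0.0192])) (112, array([-0.0075, -0.0049,  0.0191]))
t 47.95 tcp [ 0.4196 -0.2164  0.1047] th 5.37 F [ 0.07 -0.35 -1.19] gap 0.4 q6 [-0.73 -2.42]
[0.0134 0.1079 0.2573] spin 4.17 dist 0.279
[0.0834 0.1085 0.2547] spin 4.17 dist 0.289
```

View pics/side19.png

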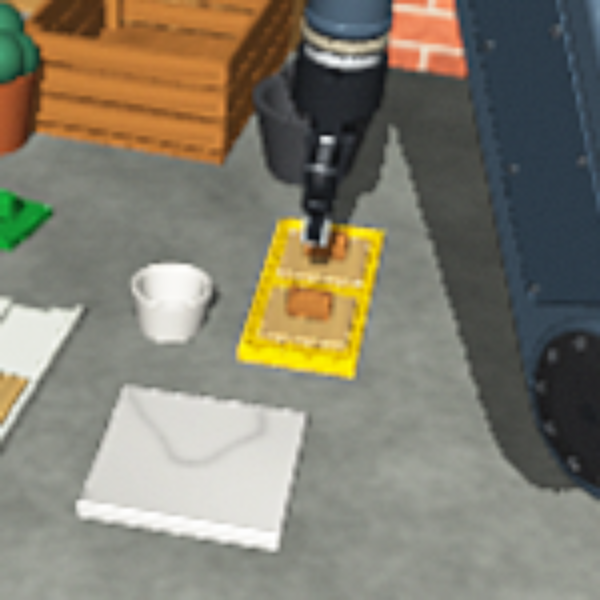

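Both warped lids lie level in the plate. Now to the tray's open end with shut fingers.

Request:
{"method": "play_rows", "body": {
  "series": [
    [0, 0.015, 0.037, 1],
    [0.002, 0.031, 0.074, 2],
    [0.004, 0.047, 0.111, 3],
    [0.006, 0.062, 0.148, 4.2],
    [0.009, 0.078, 0.185, 4.2],
    [0.011, 0.094, 0.22, 4.2],
    [0.0134, 0.105, 0.248, 4.2],
    [0.0134, 0.108, 0.257, 4.2],
    [0.0134, 0.108, 0.257, 4.2],
    [0.0134, 0.108, 0.257, 4.2],
    [0.045, 0.108, 0.256, 4.2],
    [0.07, 0.1085, 0.255, 4.2],
    [0.083, 0.1085, 0.2547, 4.2],
    [0.083, 0.1085, 0.2547, 4.2],
    [0.083, 0.1085, 0.2547, 4.2]
  ],
  "claw": 0
}}

```text
t: 49.45
tcp_pos: [0.6659, -0.0857, 0.0308]
tool_rot: [-0.009, 0.693, 0.005, 0.72]
force: [0.6, 0.2, 0.8]
finger_gap: -0.001
```

Run:
```python
from h import *
d=snapshot("side");cv2.imwrite("pics/side20.png",cv2.resize(d["image"][140:260,200:320],None,fx=5,fy=5))
dt=snapshot("top");cv2.imwrite("pics/top20.png",cv2.resize(dt["image"][150:270,200:340],None,fx=5,fy=5))
for l in lids(dt,.009): print('t',l[:3])
for l in lids(dt,.004): print('t',l[:3])
plan((.666,-.085,.0135,1.2),(.6654,-.055,.0135,1.2),(.664,.0,.0135,1.2))
```

```text
t (array([ 0.4202601, -0.2160683]), array([79.67712402, 81.45976257]), 5.691705703735352)
t (array([ 0.42943323, -0.3216373 ]), array([79.28377533, 81.26068878]), 5.189112186431885)
t (array([0.66158588, 0.01578546]), array([71.4669342 , 60.48991394]), 1.176387071609497)
t (array([0.66460492, 0.11822185]), array([74.94959259, 77.97731781]), 1.1766892671585083)
t (array([ 0.42021234, -0.21693214]), array([80.00185394, 81.79169464]), 5.691686630249023)
t (array([ 0.42942285, -0.32293134]), array([79.60690308, 81.59182739]), 5.189122200012207)
t (array([0.66252155, 0.01586653]), array([71.7582016 , 60.73644638]), 1.1764013767242432)
t (array([0.66555292, 0.11872038]), array([75.25549316, 78.29462433]), 1.1770864725112915)
t 49.55 tcp [ 0.6669 -0.0856  0.0318] th 1.15 F [ 0.13 -0.3   1.62] gap -0.001 q6 [-0.3  -1.89]
[ 0.0183  0.0007 -0.0016] spin -0.05 dist 0.018
[ 0.0181  0.0307 -0.0016] spin -0.05 dist 0.036
[ 0.0177  0.0857 -0.0019] spin -0.05 dist 0.088
```

View pics/side20.png

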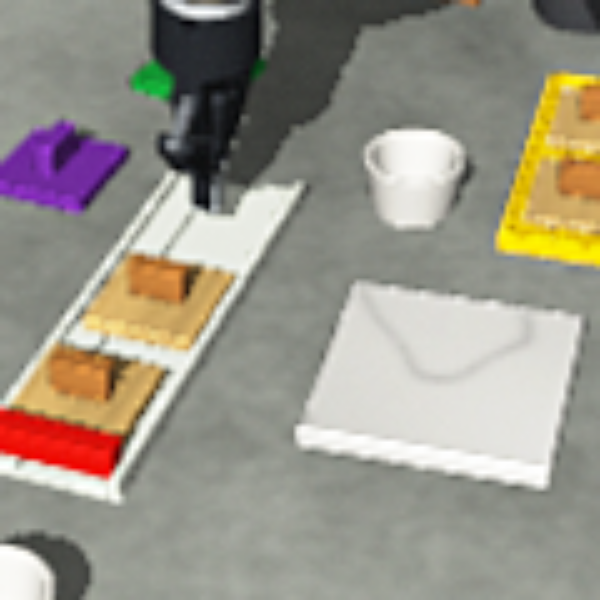

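View pics/top20.png

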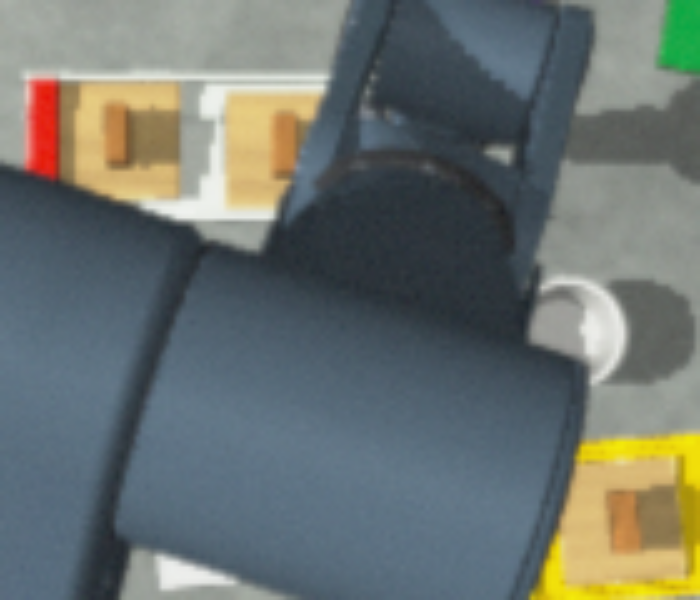

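Request:
{"method": "play_rows", "body": {
  "series": [
    [0.01, 0, -0.0015, 0],
    [0.0155, 0, -0.0015, 0],
    [0.018, 0, -0.0015, 0],
    [0.018, 0.005, -0.0015, 0],
    [0.018, 0.012, -0.0015, 0],
    [0.018, 0.019, -0.0015, 0],
    [0.018, 0.026, -0.0015, 0],
    [0.018, 0.03, -0.0015, 0],
    [0.018, 0.03, -0.0015, 0]
  ]
}}

```text
t: 50.45
tcp_pos: [0.6655, -0.0547, 0.0137]
tool_rot: [-0.01, 0.693, 0.005, 0.721]
force: [0.3, 0.1, -0.3]
finger_gap: 0.001
```

Run:
```python
from h import *
d=snapshot("side");cv2.imwrite("pics/side21.png",cv2.resize(d["image"][140:260,200:320],None,fx=5,fy=5))
plan((.6646,-.04,.0135,1.2),(.664,-.02,.0135,1.2))
```

```text
t 50.5 tcp [ 0.6656 -0.0552  0.0137] th 1.19 F [-0.75  0.25 -0.41] gap 0.001 q6 [-0.25 -1.85]
[ 0.0001  0.0152 -0.0007] spin -0.01 dist 0.015
[-0.      0.0352 -0.0009] spin -0.01 dist 0.035
```

View pics/side21.png

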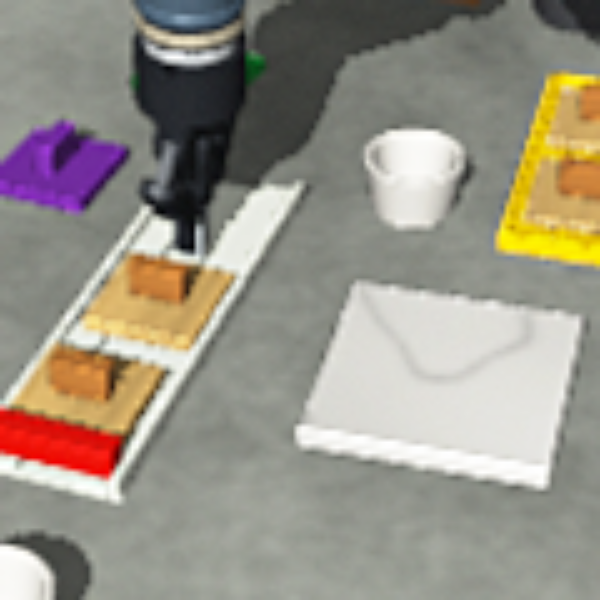

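Request:
{"method": "play_rows", "body": {
  "series": [
    [0, 0.004, 0, 0],
    [0, 0.008, 0, 0],
    [0, 0.012, -0.0005, 0],
    [0, 0.016, -0.0005, 0],
    [0, 0.02, -0.0005, 0],
    [0, 0.024, -0.0005, 0],
    [0, 0.027, -0.0005, 0],
    [0, 0.027, -0.0005, 0]
  ]
}}

```text
t: 51.3
tcp_pos: [0.6646, -0.0277, 0.0136]
tool_rot: [-0.01, 0.692, 0.005, 0.721]
force: [0.0, -0.5, 0.2]
finger_gap: -0.0
```

Request:
{"method": "play_rows", "body": {
  "series": [
    [0, 0.002, 0, 0],
    [0, 0.004, 0, 0],
    [0, 0.006, 0, 0]
  ]
}}

```text
t: 51.6
tcp_pos: [0.6645, -0.0216, 0.0135]
tool_rot: [-0.01, 0.692, 0.005, 0.721]
force: [-0.3, -0.5, 0.1]
finger_gap: -0.003
```

Run:
```python
from h import *
d=snapshot("side");cv2.imwrite("pics/side22.png",cv2.resize(d["image"][140:260,200:320],None,fx=5,fy=5))
plan()
```

```text
t 51.65 tcp [ 0.6644 -0.0213  0.0135] th 1.23 F [-0.1  -1.16 -0.59] gap 0.0 q6 [-0.2 -1.8]
```

View pics/side22.png

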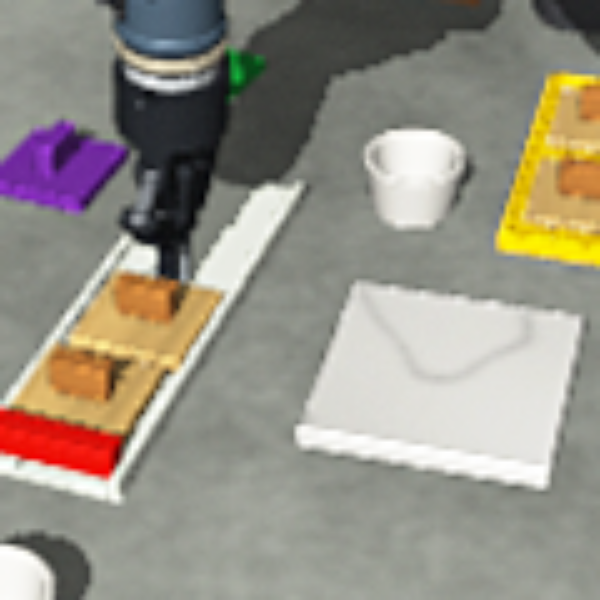

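Request:
{"method": "play_rows", "body": {
  "series": [
    [0, 0.002, 0, 0],
    [0, 0.004, 0, 0],
    [0, 0.006, 0, 0]
  ]
}}

```text
t: 51.95
tcp_pos: [0.6644, -0.0152, 0.0135]
tool_rot: [-0.01, 0.692, 0.005, 0.721]
force: [0.6, -0.8, 0.3]
finger_gap: -0.001
```

Request:
{"method": "play_rows", "body": {
  "series": [
    [0, 0.0015, 0, 0],
    [0, 0.003, 0, 0]
  ]
}}

```text
t: 52.15
tcp_pos: [0.6648, -0.0131, 0.0136]
tool_rot: [-0.011, 0.692, 0.005, 0.722]
force: [0.7, -7.0, -0.3]
finger_gap: 0.002
```

Request:
{"method": "play_rows", "body": {
  "series": [
    [0, 0.0015, 0, 0],
    [0, 0.003, 0, 0]
  ]
}}

```text
t: 52.35
tcp_pos: [0.6649, -0.0129, 0.0137]
tool_rot: [-0.013, 0.692, 0.004, 0.722]
force: [-0.2, -12.4, 0.4]
finger_gap: 0.001
```

Request:
{"method": "play_rows", "body": {
  "series": [
    [0, -0.005, 0, 0],
    [0, -0.02, 0, 0],
    [0, -0.035, 0, 0],
    [-0.03, -0.04, 0, 0],
    [-0.075, -0.04, 0, 0],
    [-0.12, -0.08, 0, 0],
    [-0.15, -0.12, 0, 0],
    [-0.15, -0.16, 0, 0],
    [-0.15, -0.2, -0.04, 0],
    [-0.15, -0.24, -0.08, 0],
    [-0.15, -0.26, -0.1, 0],
    [-0.15, -0.26, -0.1, 0]
  ]
}}

```text
t: 53.55
tcp_pos: [0.5609, -0.2781, 0.1626]
tool_rot: [-0.011, 0.693, 0.002, 0.721]
force: [0.0, -0.0, -0.8]
finger_gap: 0.001
```

Run:
```python
from h import *
d=snapshot("side");cv2.imwrite("pics/side23.png",cv2.resize(d["image"][100:260,180:380],None,fx=4,fy=3.7))
dt=snapshot("top");cv2.imwrite("pics/top23.png",cv2.resize(dt["image"][150:280,190:340],None,fx=5,fy=4.6))
for l in lids(dt,.009): print('t',l[:3])
for c in ((.664,.118),(.665,.038)): print(lidplane(d,c,.009),barpca(dt,c,.04)[:4])
plan()
```

```text
t (array([ 0.44016592, -0.20346265]), array([58.18310928, 89.19043732]), 56.27058792114258)
(164, array([ 0.0108, -0.0012,  0.0236])) (np.int64(59), array([0.66466143, 0.11746765]), np.float64(-178.08662078785278), np.float64(0.04609599208269325))
(180, array([0.009 , 0.0106, 0.0238])) (np.int64(59), array([0.65966122, 0.03838289]), np.float64(-178.52111670931527), np.float64(0.046109086918575674))
t 53.65 tcp [ 0.5641 -0.275   0.1629] th 1.2 F [ 1.07  0.36 -0.11] gap 0.003 q6 [-0.64 -2.24]
```

View pics/side23.png

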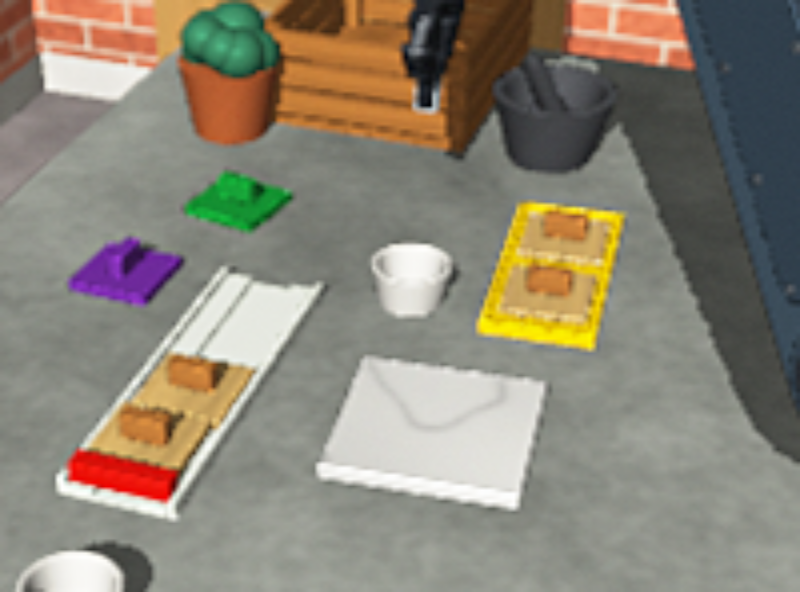

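View pics/top23.png

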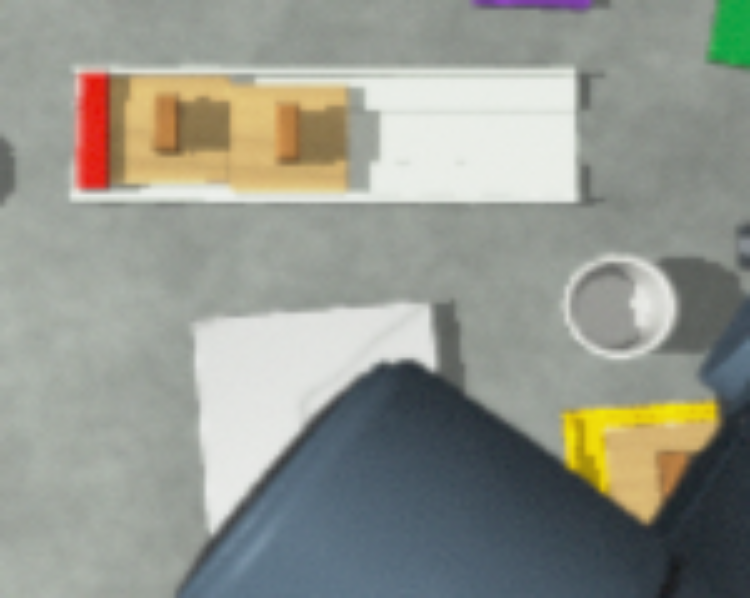

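Run:
```python
from h import *
d=snapshot("top");H=hsv(d)
for v in (170,175,180): print(H[v,203:240].tolist())
P=cloud(d);print(np.round(P[172,203:218],4))
m=(H[...,0]>8)&(H[...,0]<26)&(H[...,1]>75)&(H[...,2]>60);m[:160]=0;m[200:]=0
for c in blobs(m,100): print(cv2.boundingRect(c),[np.round(ray(d,[[cv2.boundingRect(c)[0]-.5+k,176]],.021),4) for k in(0,cv2.boundingRect(c)[2])])
print(cv2.minAreaRect(ray(d,np.argwhere(m)[:,::-1],.021)[:,:2].astype(np.float32)*1000))
```

```text
[[50, 14, 169], [21, 15, 171], [5, 64, 224], [2, 143, 226], [1, 215, 227], [1, 231, 226], [3, 241, 225], [3, 234, 220], [4, 200, 154], [16, 122, 146], [21, 117, 148], [20, 115, 148], [19, 112, 159], [20, 116, 217], [21, 111, 225], [22, 112, 227], [21, 114, 226], [20, 114, 223], [19, 125, 208], [19, 130, 198], [18, 125, 202], [18, 128, 199], [19, 121, 188], [20, 116, 218], [21, 113, 222], [21, 113, 222], [20, 111, 216], [20, 118, 209], [20, 117, 213], [21, 114, 219], [20, 111, 222], [21, 111, 222], [22, 112, 226], [21, 113, 225], [21, 113, 224], [21, 117, 221], [21, 114, 222]]
[[49, 12, 164], [15, 18, 169], [4, 95, 220], [2, 170, 227], [2, 226, 226], [2, 239, 226], [2, 231, 227], [2, 244, 226], [4, 200, 157], [18, 123, 145], [19, 113, 144], [20, 111, 156], [20, 117, 214], [21, 111, 222], [20, 113, 223], [21, 111, 223], [21, 116, 222], [19, 127, 217], [16, 149, 190], [15, 160, 185], [15, 158, 187], [15, 161, 189], [16, 155, 128], [18, 115, 122], [19, 114, 136], [19, 111, 140], [20, 112, 139], [21, 112, 139], [20, 113, 140], [19, 108, 139], [20, 114, 139], [20, 116, 136], [19, 111, 145]
[... 648 characters left out ...]
]
[[ 0.6876  0.1907  0.0011]
 [ 0.6882  0.1877 -0.0017]
 [ 0.6859  0.1825  0.0101]
 [ 0.6814  0.1758  0.0325]
 [ 0.6826  0.1733  0.027 ]
 [ 0.6817  0.1692  0.0317]
 [ 0.6818  0.1659  0.0315]
 [ 0.6822  0.1629  0.0296]
 [ 0.6824  0.1596  0.0291]
 [ 0.6848  0.1578  0.0177]
 [ 0.6843  0.154   0.0206]
 [ 0.6849  0.151   0.0182]
 [ 0.6845  0.1474  0.0201]
 [ 0.6837  0.1435  0.0243]
 [ 0.6846  0.1406  0.0206]]
(212, 167, 48, 24) [array([[0.6704, 0.1585, 0.021 ]]), array([[ 0.6738, -0.0024,  0.021 ]])]
(402, 160, 110, 40) [array([[ 0.6835, -0.4787,  0.021 ]]), array([[ 0.6911, -0.8477,  0.021 ]])]
((669.351318359375, -347.0241394042969), (132.76670837402344, 1008.4674072265625), 1.1769638061523438)
```

Run:
```python
from station import manip
print(manip.sense()["t"]); print(manip.sign_off())
```

```text
53.7
the job is handed in; nothing more can be done
None
```

I tested all four bamboo lids on the marble slab, sorted them, pushed the row against the red stop, and handed in at 53.7 s.

- **Warped (2):** the lids that started at about (0.50, 0.18) and (0.46, 0.33) tipped 0.13 and 0.11 rad under less than about 1 N. Both swung back level when let go. They now lie level in the yellow plate.
- **Sound (2):** the lids that started at about (0.62, -0.29) and (0.38, 0.20) did not move under about 10 N. They lie flat in the white tray.
- **Row:** in the last pictures the row measures about 161 mm for two 80 mm lids, so there is no gap between them. The bamboo directly adjoins the red stop.
- **Bystanders:** the robot never came close to the ramekins, mortar or shakers. I did not measure their positions again at the end.

What did not go quite to plan:
- **Press at the stop:** the push force rose at once to 7 N, then reached 12.4 N before I backed off. That is slightly over the 5 to 10 N you gave.
- **Hard set-down:** one lid met the slab with about 26 N while I was setting it down.
- **Tilt and offsets:** the tool had tilted about 2° by the end. The two cameras and the tray's features disagreed by 2 to 3 mm, which was within the clearances.
- **Knocked lid:** the first lid in the tray shifted about 2 cm toward the stop on its own, apparently the announced knock. It stayed flat in the tray.

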